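# Clip a snap hook onto a lifting eye and prove it

### The job

Take the orange-handled snap hook out of its black cradle and press it gently straight down over the top bar of the steel lifting eye on the grey block, until the bar is inside the hook and the brass gate has flicked shut below it; the eye is not screwed in equally far every time, so go by feel and do not press or pull harder than about 20 N. Then tug the hook upward against its shut gate with roughly 10 N for half a second to prove that it holds, let it down until its arch hangs on the bar, and let go. Leave the small parts lying about where they are.

Things in the scene. Friction and masses are not known exactly. Their poses are not given: they have to be found in the camera images.
- hook_grip (a point): Centre of the snap hook's flat orange handle, 32 mm (x) by 12 (y) by 42 (z): grasp across the 12 mm from above. z up the handle, x along the gate from hinge to nose, y through the thickness. Hook 0.24 kg, 110 mm high: lower end 72 mm below this point, chain ring ends 38 mm above. Starts upright in the cradle. The eye's bar enters along y right under this point (within 3 mm in x), either way round.
- hook_throat (a point): Middle of the loop of 9 mm round steel under the handle, 49.5 mm below the handle's centre; the loop reaches from 35 mm behind to 23 mm before it in x. The entering bar's centre meets the gate 76 mm below the handle's centre, the gate flicks shut behind it at 38 to 40 mm, and the arch stops it hard at 35.5 mm. Tugged up, the bar bears on the shut gate at 59 mm.
- gate (a joint): Angle of the sprung brass gate, the lower side of the loop: 33 mm long, 7 mm thick, hinged 25 mm behind and 67.5 mm below the handle's centre. 0 shut, up to 1.15 swung up into the loop; pushing a bar through takes 2 to 9 N, its spring shuts it. It cannot swing outward.
- block: Grey steel block, 110 (x) by 90 (y) by 30 mm high, fixed to the surface; in its middle stands the lifting eye, a steel ring with a straight top bar. Origin at the centre of its underside, z up, y along the bar.
- eye_bar (a point): Nominal centre of the eye's straight top bar, 117 mm above the block's underside, axes as the block's. Bar 10 mm thick, 26 mm long in y; the ring then curves down (52 mm wide over its centre lines, 54 mm from bar to foot). The eye is screwed in by an unknown amount: the real bar is up to 15 mm higher or lower than this point, exact in x and y. It does not give when pressed.
- cradle: Black plastic cradle, 84 (x) by 46 (y) by 42 mm high, fixed; the hook stands in its 13 mm slot along x, 34 mm deep, and lifts straight out. Origin at the centre of its underside.
- bearing: dark ball bearing lying flat, 52 mm across, 15 mm high; origin at the centre of its underside
- small_gear: dark steel gear wheel lying flat, 60 mm across, 16 mm high; origin at the centre of its underside
- nut_1: brass-coloured hexagon nut lying flat, 24 by 28 mm, 12 mm high; origin at the centre of its underside
- core_plug_1: pale round core plug with a black band, 54 mm across, 20 mm high; origin at the centre of its underside
- hook: The whole snap hook; its origin is on its lower end, 72 mm below the centre of the handle, same axes.
- gate_bar: The moving brass gate itself, a round bar 29 mm between the centres of its rounded ends, 7 mm thick; origin on its hinge line, x towards its free end.
There are look-alikes about, which are no part of the job. What is shaped like the block but turquoise is not meant.

How it is judged:
On the way, in this order (a step that is already met when the one before it is completed fails the run):
1. the eye's bar is inside the hook's loop and the gate has flicked shut below it (value of joint gate below 0.12 rad and z of hook_throat in the frame of eye_bar below 0.006 m and x of hook_throat in the frame of block between -0.02 and 0.02 m and y of hook_throat in the frame of block between -0.02 and 0.02 m and angle between the y axis of hook and the y axis of block, either way round below 0.5 rad), for 0.2 s.
2. the hook is tugged upward: the bar bears on the shut gate with more than 6 N (value of joint gate below 0.12 rad and contact force between gate_bar and block above 6 N and x of hook_throat in the frame of block between -0.02 and 0.02 m and y of hook_throat in the frame of block between -0.02 and 0.02 m and angle between the y axis of hook and the y axis of block, either way round below 0.5 rad), for 0.4 s.
At the end, for the whole second after the job is handed in: The gate is shut (under 0.12 rad) with the eye's bar inside the loop; the hook hangs by its arch on the bar, middle of the loop between 36 mm below and 6 mm above the bar's nominal height and within 25 mm of it sideways, leaning less than 40 degrees, at rest and released (value of joint gate below 0.12 rad and z of hook_throat in the frame of eye_bar between -0.036 and 0.006 m and horizontal distance between hook_throat and eye_bar below 0.025 m and contact force between hook and block above 1 N and angle between hook's own z axis and vertical below 0.7 rad and contact force between hook and the fingers below 0.05 N and linear speed of hook below 0.03 m/s and angular speed of hook below 0.5 rad/s); the robot touches nothing.
It fails at once if the hook is pressed or pulled against the eye or block with more than 25 N (contact force between hook and block above 25 N).
It fails at once if the gripper or arm pushes the eye or block with more than 10 N (contact force between the arm and block above 10 N).
It fails at once if a small part lying about is moved by more than 15 mm (distance of any of bearing, small_gear, nut_1, core_plug_1 from where it was at the start of the episode above 0.015 m).
It also fails if it takes over 64 s, if anything falls off the work surface, if the arm or the gripper's body presses on something with over 40 N, if the wrist force passes 120 N, or if a joint passes its speed limit or range.

### The arm

A 7-joint arm with a two-finger parallel gripper is mounted at the origin on a cart in front of the work surface, level with it; the furniture and walls round the work are solid. World frame = base frame: x ahead of the robot, y to its left, z up, the work surface at z = 0. Lengths are in m, angles in rad, forces in N, time in s.
With the tool pointing down it reaches from about 0.425 to 0.925 m from the base axis. Payload 6.8 kg.
Tool frame: the origin (TCP) lies midway between the tips of the shut fingers; the grasp point (between the pads) lies 19 mm behind it; z points along the fingers, x is the direction in which the jaws open and shut, and the axes are right-handed (so a half turn about z gives the same grasp; the last joint's range is limited). The gripper opens to 85 mm and grips with 20 to 120 N. Pads are 22 mm wide; open, the fingers measure 114 mm over their backs; the gripper's body (76 mm by 85 mm) begins 54 mm behind the grasp point. The pads swing forward as they close: fully open they stand 13 mm farther back than shut.
Start: joints at [-0.108, 0.477, 0.022, 1.555, -0.011, 1.109, -0.083], TCP at [0.675, 0, 0.231] pointing down, gripper open.
Joint ranges: [-2.96, 2.96], [-0.34, 2.1], [-1.41, 1.46], [0.24, 2.44], [-1.37, 4.51], [0.17, 1.92], [-2.96, 2.96]. Speed limits (rad/s): [2.39, 2.39, 3.14, 3.14, 3.14, 3.14, 3.14].

### API

Orientations are given as a unit quaternion [w, x, y, z].
In Python, from station import bot gives the robot as it stands.
- The arm moves only by the tool step_arm, never from a script. Its argument "increments" is a list of rows, each a list of 7 numbers: the shift along the tool's x, y, z in cm, then the turn, a rotation vector about the tool's x, y, z in degrees, then the closure, from 0 (fully open) to 1 (shut). A call has 1 to 20 rows; each row shifts and turns the commanded pose from where the row before left it, along the tool's axes as they then stand; what a row does not reach is not made up. A row lasts 1/10 s, in which the tool goes at most 50 mm and 8.59 degrees, less where a joint would pass 70% of its speed; a pose out of reach is approached as far as the arm can. A call is refused whole if a number of a shift passes 5 or a number of a turn 8.59, either way. A call with a gripper value outside its range is refused whole. The fingers move at their own pace and stop on an object; "squeeze" is the grip in N (left out, the last holds). Time passes only in rows, so rows that do not move let the fingers close. It gives the time, the measured TCP pose, the force and the opening at its end, in the units of the state.
- bot.get_obs(): the state, without advancing time (a new reading comes with each control period).
- bot.read_camera(name): name is "scene" or "side" or "wrist"; returns a dict with "pixels" (480x640x3 uint8, red, green, blue), "vertical_fov" (degrees; the focal length in pixels is half the picture's height over the tangent of half this angle, whatever the lens; pixels are square), "cx", "cy" (the principal point, pixels), "camera_from_world" (4x4, takes a point from world to camera coordinates). Camera axes: x right, y down, z forward; pixel columns grow to the right and rows downward; lengths in m; the calibration is good to about 2 mm. The wrist camera is an equidistant fisheye: a pixel r from the principal point sees the ray r / f radians off the axis. A picture is of the moment at which its call begins. There is no depth.
- bot.hand_in(): hands the job in, once; it reports no verdict.
Trained networks look in a picture, given as the dict that the camera call returned (one of the last four; its "shot" number tells which), for a name from the list of things; names that differ only in an ending like _2 or _b are one class to them, and where a whole thing is asked for, a point or a joint stands for the part that bears it (a point fixed in the world has none). Each returns a list of dicts, best first, with "score" (0 to 1); they miss things now and then, are a little off and sometimes report something else, mostly with a low value. They report only what shows in the picture. A call takes as long as a camera call. They do not tell look-alikes from the thing itself.
- bot.find_in(picture, query): "point" ([column, row] in pixels, amid what is visible of it).
- bot.cut_out(picture, query): "pixels" (480x640 bool, what is visible of it) and "point" ([column, row] in pixels, amid what is visible of it).
- bot.pinpoint(picture, query): "point" ([column, row] in pixels: a listed point, or the origin of a listed thing).
The state is a dict: "t": time; "q": joint angles; "joint_vel": joint speeds; "joint_torque": joint torques, N m; "eef_pos": TCP position; "tool_rot": TCP orientation; "contact_force": force on the tool from outside, world axes, zero at the start; "torque": the same for the moment, N m; "gripper_width": opening from 0.0 (shut) to 1.0 (fully open).
Only numpy, scipy, OpenCV 4.12 (cv2) and the standard library are available. Lean on these libraries where they do the work, as an engineer would, in place of code of your own. Each camera call takes 0.05 s, during which the arm holds its last target.

## Working session

There is one attempt and no reset: what is moved stays moved. The work goes in short steps, Python scripts to look and compute and a tool call to move; the robot and the scene stay as the last step left them, time stands still between calls to the robot, and variables do not carry over. Pictures are saved under pics/ and viewed, and the job is handed in when it is done.

Besides the shell and the picture viewer there is one more tool, called after "Call:" by a JSON object that holds its "name" and its "arguments", one argument or row to a line. step_arm: Moves the arm, as the interface text tells. Its arguments: {"type":"object","properties":{"increments":{"type":"array"},"squeeze":{"type":"number"}},"required":["increments"]}

```bash
ls; mkdir -p pics; cat > h.py <<'E'
import numpy as np, cv2
from station import bot
def f(p): return 240/np.tan(np.radians(p["vertical_fov"])/2)
def ray(p,uv,fish=False):
    d=np.array([(uv[0]-p["cx"])/f(p),(uv[1]-p["cy"])/f(p)])
    if fish:
        r=np.hypot(*d); s=np.sin(r)/r if r>1e-9 else 1
        v=np.array([d[0]*s,d[1]*s,np.cos(r)])
    else: v=np.array([d[0],d[1],1.])
    M=np.array(p["camera_from_world"]); R=M[:3,:3]; o=-R.T@M[:3,3]; v=R.T@v
    return o,v/np.linalg.norm(v)
def atz(p,uv,z,fish=False):
    o,v=ray(p,uv,fish); return o+v*(z-o[2])/v[2]
def tri(rs):
    A=0;b=0
    for o,v in rs:
        P=np.eye(3)-np.outer(v,v); A=A+P; b=b+P@o
    x=np.linalg.solve(A,b); return x,[np.linalg.norm((np.eye(3)-np.outer(v,v))@(x-o)) for o,v in rs]
def proj(p,X,fish=False):
    c=np.array(p["camera_from_world"])@np.append(X,1); 
    if fish:
        r=np.hypot(c[0],c[1]); th=np.arctan2(r,c[2]); return np.array([p["cx"]+f(p)*th*c[0]/r,p["cy"]+f(p)*th*c[1]/r])
    return np.array([p["cx"]+f(p)*c[0]/c[2],p["cy"]+f(p)*c[1]/c[2]])
def save(p,n): cv2.imwrite("pics/"+n,cv2.cvtColor(p["pixels"],cv2.COLOR_RGB2BGR))
E
python3 - <<'E'
from h import *
print({k:v for k,v in bot.get_obs().items()})
P={}
for c in ["scene","side","wrist"]:
    p=bot.read_camera(c); P[c]=p; save(p,c+"0.png")
    print(c,p["vertical_fov"],p["cx"],p["cy"],p["shot"]); print(np.round(p["camera_from_world"],3).tolist())
for c,p in P.items():
    for q in ["hook_grip","hook_throat","hook","block","eye_bar","cradle","gate_bar"]:
        print(c,q,[(np.round(d["point"],1).tolist(),round(d["score"],2)) for d in bot.pinpoint(p,q)][:4])
E
```

```text
pics
{'t': 0.0, 'q': array([-0.10809857,  0.47780449,  0.02234928,  1.55644022, -0.0114845 ,
        1.1092911 , -0.08309987]), 'joint_vel': array([ 0.00099712,  0.00113106,  0.00107831, -0.00156065, -0.00097284,
       -0.00042384, -0.00016641]), 'joint_torque': array([-5.45967814e-04, -5.96443820e+01,  1.60769675e+00, -2.81194621e+01,
        1.24063640e-02,  9.39900521e-03,  2.20753498e-05]), 'eef_pos': array([ 6.74416390e-01, -2.56445287e-05,  2.30327701e-01]), 'tool_rot': array([ 7.65839140e-05,  9.99999588e-01,  9.42272113e-06, -9.04160791e-04]), 'contact_force': array([-0.08909546, -0.70615976,  0.23147904]), 'torque': array([ 0.01580385, -0.00125172,  0.0133238 ]), 'gripper_width': 0.9992989725450956}
scene 45.33790124117915 323.9615174345342 243.94718376762543 1
[[-0.835, -0.55, 0.005, 0.411], [-0.358, 0.538, -0.763, 0.282], [0.417, -0.639, -0.646, 0.821], [0.0, 0.0, 0.0, 1.0]]
side 49.28343519572606 309.689092110984 243.42462497988177 2
[[0.959, -0.282, 0.021, -0.492], [-0.1, -0.409, -0.907, 0.141], [0.264, 0.868, -0.421, 0.891], [0.0, 0.0, 0.0, 1.0]]
wrist 65.7064698469048
[... 388 characters left out ...]
4], 0.83), ([423.4, 187.8], 0.76)]
scene cradle [([337.0, 247.3], 0.62)]
scene gate_bar [([253.8, 258.5], 0.34)]
side hook_grip [([351.6, 286.0], 0.85)]
side hook_throat [([353.0, 308.1], 0.56)]
side hook [([353.6, 320.2], 0.98)]
side block [([287.5, 254.0], 0.73), ([283.4, 206.1], 0.55)]
side eye_bar [([311.4, 311.7], 0.88)]
side cradle [([349.7, 326.4], 0.86)]
side gate_bar [([286.8, 206.0], 0.17)]
wrist hook_grip [([208.6, 316.5], 0.58)]
wrist hook_throat [([206.7, 329.6], 0.44)]
wrist hook [([216.1, 319.2], 0.51)]
wrist block [([157.3, 60.3], 0.89)]
wrist eye_bar [([119.8, 446.0], 0.77), ([95.9, 42.5], 0.64)]
wrist cradle [([209.0, 329.1], 0.69), ([209.8, 316.9], 0.68)]
wrist gate_bar []
```

View pics/scene0.png

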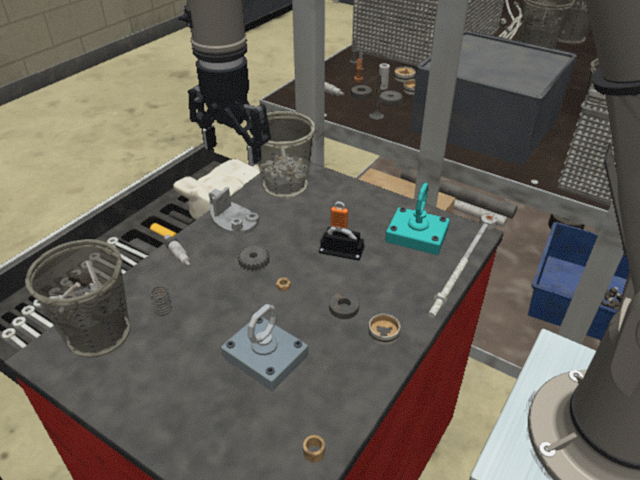

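View pics/side0.png

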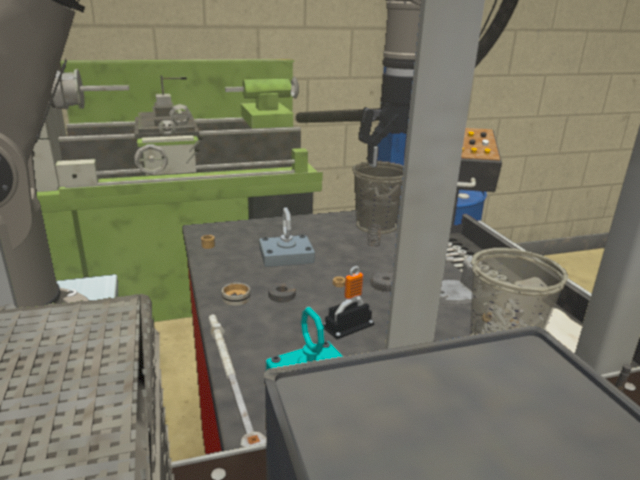

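View pics/wrist0.png

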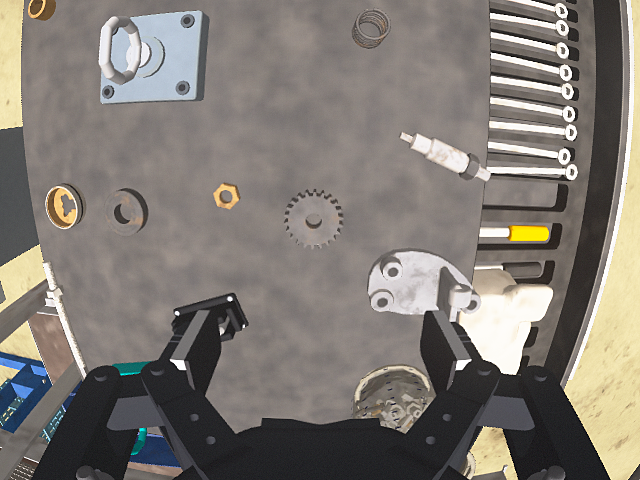

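The scene picture shows the hook in its cradle at (340,230), the grey block and eye at (265,345), and the turquoise look-alike at (418,230). The wrist picture shows the block at (155,58) and the cradle at (210,315), partly behind a finger. Next I measure.

```bash
python3 - <<'E'
from h import *
P={c:bot.read_camera(c) for c in ["scene","side","wrist"]}
pts={"hook_grip":{}, "eye_bar":{}, "cradle":{}, "block":{},"hook":{},"hook_throat":{}}
for q in pts:
    for c,p in P.items():
        for d in bot.pinpoint(p,q):
            uv=d["point"]
            z={"hook_grip":.08,"hook_throat":.03,"eye_bar":.117}.get(q,0.0)
            print(q,c,np.round(uv,1).tolist(),round(d["score"],2),"at z",z,np.round(atz(p,uv,z,c=="wrist")[:2],4).tolist())
def t(a): 
    x,e=tri([ray(P[c],uv,c=="wrist") for c,uv in a]); print(np.round(x,4),np.round(e,4))
t([("scene",(339.2,216.2)),("side",(351.6,286))])
t([("scene",(255.4,306.4)),("wrist",(119.8,46))])
for c in P:
  for q in ["block","cradle","hook_grip"]:
    for d in bot.cut_out(P[c],q):
        m=d["pixels"].astype(np.uint8); r=cv2.minAreaRect(cv2.findNonZero(m)); print(c,q,round(d["score"],2),m.sum(),np.round(d["point"],1).tolist(),[np.round(a,1).tolist() for a in (r[0],r[1])],round(r[2],1))
for c,b in [("scene",(200,180,200,220)),("side",(180,180,240,200)),("wrist",(40,0,240,120)),("wrist",(140,260,160,110))]:
    x,y,w,h=b; im=P[c]["pixels"][y:y+h,x:x+w]; s=min(800//w,600//h); 
    cv2.imwrite(f"pics/z_{c}{y}.png",cv2.cvtColor(cv2.resize(im,None,fx=s,fy=s,interpolation=cv2.INTER_CUBIC),cv2.COLOR_RGB2BGR)); print(c,b,s)
E
```

```text
hook_grip scene [338.8, 218.2] 0.9 at z 0.08 [0.5483, -0.1361]
hook_grip side [348.0, 282.5] 0.67 at z 0.08 [0.5417, -0.1284]
eye_bar scene [258.8, 308.4] 0.87 at z 0.117 [0.5056, 0.1568]
eye_bar scene [424.7, 190.7] 0.77 at z 0.117 [0.4331, -0.2578]
eye_bar side [315.7, 313.5] 0.94 at z 0.117 [0.4424, -0.2628]
eye_bar side [286.0, 205.7] 0.86 at z 0.117 [0.5043, 0.1565]
eye_bar wrist [127.0, 446.5] 0.89 at z 0.117 [0.4419, -0.2668]
eye_bar wrist [93.6, 44.1] 0.71 at z 0.117 [0.5004, 0.156]
cradle scene [335.5, 248.1] 0.67 at z 0.0 [0.5558, -0.1388]
cradle side [350.1, 324.2] 0.81 at z 0.0 [0.5472, -0.1362]
cradle side [336.4, 280.8] 0.23 at z 0.0 [0.575, 0.0182]
cradle wrist [210.0, 315.0] 0.85 at z 0.0 [0.5424, -0.1388]
cradle wrist [95.2, 40.3] 0.6 at z 0.0 [0.4234, 0.1924]
block scene [416.4, 232.5] 0.71 at z 0.0 [0.4438, -0.2724]
block scene [264.7, 357.9] 0.58 at z 0.0 [0.5047, 0.1554]
block side [284.5, 256.2] 0.64 at z 0.0 [0.5001, 0.1523]
block side [352.1, 320.8] 0.4 at z 0.0 [0.5544, -0.127]
block wrist [158.5, 59.2] 0.9 at z 0.0 [0.5057, 0.1564]
hook scene [338.7, 248.8] 
[... 1132 characters left out ...]
.6
side cradle 0.71 520 [238.8, 293.1] [[235.5, 293.5], [21.0, 27.0]] 90.0
side cradle 0.54 582 [350.9, 287.7] [[353.3, 291.3], [22.8, 48.9]] 14.8
side hook_grip 0.81 587 [349.0, 287.5] [[352.9, 291.5], [21.8, 48.4]] 15.3
wrist block 0.97 9306 [154.4, 58.4] [[153.6, 57.0], [91.0, 111.6]] 87.9
wrist block 0.61 519 [137.7, 371.7] [[133.5, 407.9], [92.3, 35.1]] 86.2
wrist cradle 0.82 1537 [216.0, 313.2] [[208.4, 320.5], [43.9, 74.2]] 76.0
wrist hook_grip 0.51 39 [224.4, 326.4] [[222.4, 326.2], [4.5, 9.8]] 26.6
wrist hook_grip 0.25 409 [229.5, 193.2] [[226.0, 194.5], [23.3, 26.2]] 45.0
scene (200, 180, 200, 220) 2
side (180, 180, 240, 200) 3
wrist (40, 0, 240, 120) 3
wrist (140, 260, 160, 110) 5
```

View pics/z_wrist0.png

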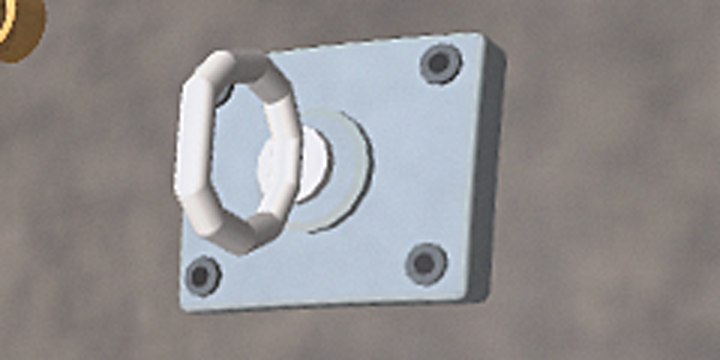

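View pics/z_wrist260.png

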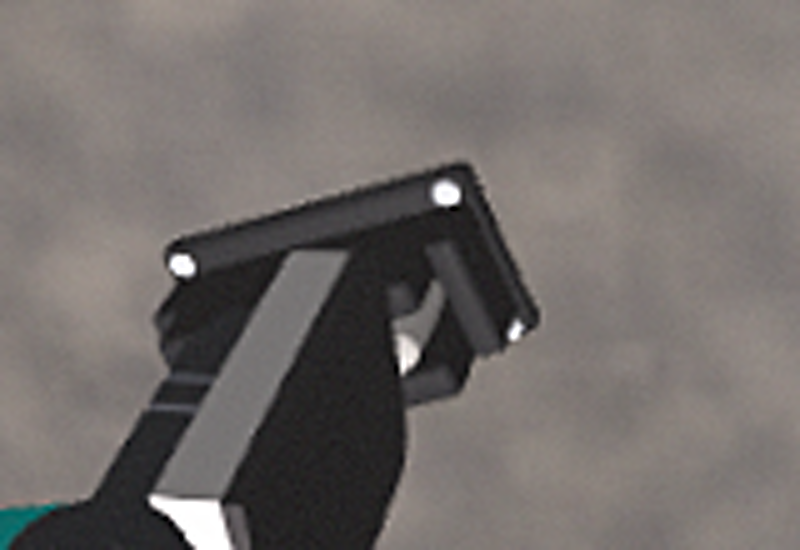

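View pics/z_scene180.png

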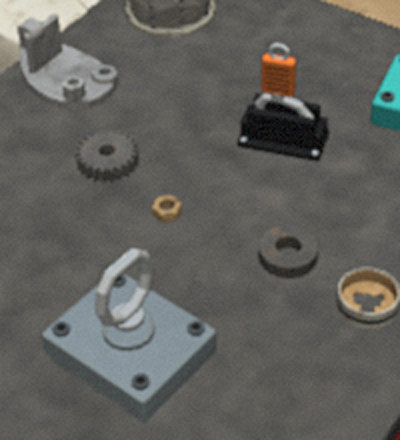

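View pics/z_side180.png

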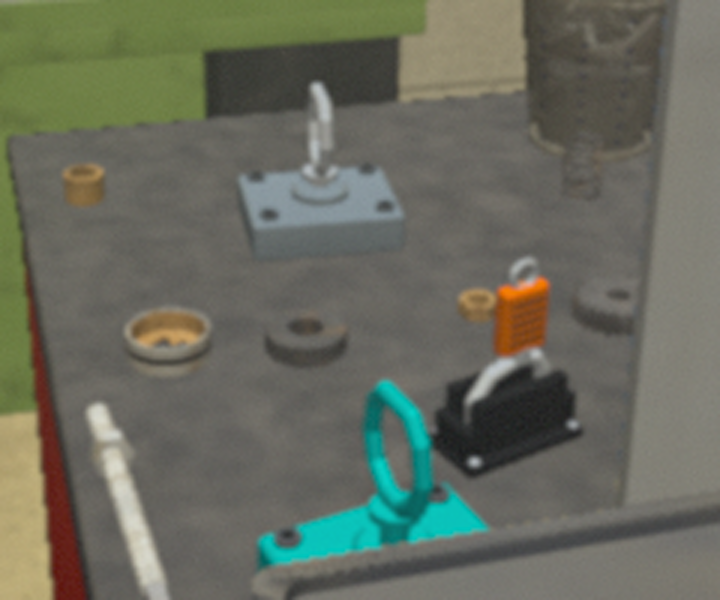

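```bash
cat > m.py <<'E'
from h import *
P={c:bot.read_camera(c) for c in ["scene","side","wrist"]}
H={"scene":[(231,344.5),(270,370.5),(298,344)],"side":[(265.7,239),(269.3,251.3),(308.3,248.7),(302.3,236.3)],"wrist":[(186.7,21.3),(182,87.7),(107.7,91.7)]}
for c in H: 
    a=[atz(P[c],u,.029,c=="wrist")[:2] for u in H[c]]; print(c,np.round(a,4).tolist(),[np.round(np.linalg.norm(a[i+1]-a[i]),4) for i in range(len(a)-1)], "mid02",np.round((a[0]+a[2])/2,4))
    for i in range(len(a)-1): d=a[i+1]-a[i]; print(np.degrees(np.arctan2(d[1],d[0])))
C={"scene":[(322.5,253.5),(358.5,256.5)],"side":[(338.3,334.3),(371,321.7)],"wrist":[(176.4,313),(229.2,298.4),(243,325.8)]}
for c in C: 
    a=[atz(P[c],u,.007,c=="wrist")[:2] for u in C[c]]; print("cr",c,np.round(a,4).tolist(),[np.round(np.linalg.norm(a[i+1]-a[i]),4) for i in range(len(a)-1)],np.round((a[0]+a[-1])/2,4))
    for i in range(len(a)-1): d=a[i+1]-a[i]; print(np.degrees(np.arctan2(d[1],d[0])))
print("bar", [np.round(x,4) for x in tri([ray(P["wrist"],(105.7,44.3),True),ray(P["scene"],(262,309))])])
E
python3 m.py
```

```text
scene [[0.5502, 0.1812], [0.4674, 0.1873], [0.4618, 0.1213]] [np.float64(0.083), np.float64(0.0663)] mid02 [0.506  0.1512]
175.7391423563064
-94.84116955259601
side [[0.4661, 0.1893], [0.4604, 0.1258], [0.5443, 0.1184], [0.5494, 0.1842]] [np.float64(0.0637), np.float64(0.0843), np.float64(0.066)] mid02 [0.5052 0.1538]
-95.14008563265631
-5.062504022944397
85.64604619460111
wrist [[0.5482, 0.1858], [0.5436, 0.1194], [0.4589, 0.1257]] [np.float64(0.0666), np.float64(0.0849)] mid02 [0.5036 0.1558]
-94.02605970586552
175.72781207686486
cr scene [[0.5639, -0.1043], [0.501, -0.1355]] [np.float64(0.0702)] [ 0.5325 -0.1199]
-153.5735964015311
cr side [[0.5134, -0.1694], [0.5813, -0.1478]] [np.float64(0.0712)] [ 0.5474 -0.1586]
17.623805555122917
cr wrist [[0.5016, -0.1341], [0.5711, -0.1116], [0.5839, -0.148]] [np.float64(0.073), np.float64(0.0386)] [ 0.5428 -0.1411]
17.98379443071229
-70.56577105294589
bar [array([0.5062, 0.1531, 0.1107]), array([0.0028, 0.0028])]
```

Call:
{"name": "step_arm", "arguments": {
  "increments": [
    [-1.65,1.75,0,0,0,0,0],
    [-1.65,1.75,0,0,0,0,0],
    [-1.65,1.75,0,0,0,0,0],
    [-1.65,1.75,0,0,0,0,0],
    [-1.65,1.75,0,0,0,0,0],
    [-1.65,1.75,0,0,0,0,0],
    [-1.65,1.75,0,0,0,0,0],
    [-1.65,1.75,0,0,0,0,0],
    [0,0,0,0,0,7.15,0],
    [0,0,0,0,0,7.15,0],
    [0,0,0,0,0,7.15,0],
    [0,0,0,0,0,7.15,0],
    [0,0,0,0,0,7.15,0],
    [0,0,0,0,0,7.15,0],
    [0,0,0,0,0,7.15,0],
    [0,0,0,0,0,7.15,0],
    [0,0,0,0,0,7.15,0],
    [0,0,0,0,0,7.15,0]
  ],
  "squeeze": 40
}}

```text
t: 4.65
eef_pos: [0.5431, -0.1399, 0.2314]
tool_rot: [-0.0, 0.81, -0.586, 0.0]
contact_force: [0.3, 0.3, 1.0]
gripper_width: 0.995
```

```bash
cat > m2.py <<'E'
from h import *
import sys
n=sys.argv[1]
o=bot.get_obs(); print(o["t"],o["eef_pos"],o["tool_rot"],o["contact_force"],o["gripper_width"])
P={c:bot.read_camera(c) for c in ["scene","side","wrist"]}
for c in P:
    save(P[c],c+n+".png")
    for q in ["hook_grip","hook_throat","cradle","hook","eye_bar"]:
        z={"hook_grip":.08,"hook_throat":.0305,"eye_bar":.117}.get(q,0)
        print(c,q,[(np.round(d["point"],1).tolist(),round(d["score"],2),np.round(atz(P[c],d["point"],z,c=="wrist")[:2],4).tolist()) for d in bot.pinpoint(P[c],q)][:3])
    if c!="wrist": print("TCP",proj(P[c],o["eef_pos"]))
E
python3 m2.py 1
```

```text
4.65 [ 0.54306966 -0.13994151  0.23143701] [-1.10126652e-04  8.10095896e-01 -5.86297378e-01  1.06556980e-04] [0.33353578 0.28889977 0.96604829] 0.9947540263665319
scene hook_grip [([337.6, 216.9], 0.79, [0.5523, -0.1382])]
scene hook_throat [([339.0, 236.2], 0.71, [0.5506, -0.1425])]
scene cradle [([342.1, 249.7], 0.65, [0.5423, -0.142])]
scene hook [([340.2, 249.0], 0.62, [0.5465, -0.1417])]
scene eye_bar [([257.8, 307.8], 0.79, [0.5076, 0.1566]), ([421.6, 190.1], 0.76, [0.4389, -0.2563])]
TCP [344.42968326 148.30182036]
side hook_grip [([349.4, 286.5], 0.9, [0.5393, -0.1419]), ([353.5, 309.2], 0.59, [0.5207, -0.2104])]
side hook_throat [([353.6, 309.6], 0.69, [0.5512, -0.1381])]
side cradle [([346.3, 324.1], 0.82, [0.5409, -0.1342]), ([352.5, 319.4], 0.51, [0.5567, -0.1229])]
side hook [([353.4, 320.2], 0.57, [0.5573, -0.1257])]
side eye_bar [([284.5, 206.5], 0.96, [0.5, 0.1526]), ([313.4, 311.5], 0.89, [0.4408, -0.2571])]
TCP [356.42269257 200.83104044]
wrist hook_grip [([320.4, 209.3], 0.58, [0.5518, -0.136])]
wrist hook_throat [([319.1, 200.1], 0.57, [0.5481, -0.1359]), ([72.7, 157.0], 0.57, [0.5158, 0.1346])]
wrist cradle [([317.3, 199.8], 0.88, [0.5412, -0.1361])]
wrist hook [([319.9, 195.1], 0.8, [0.5468, -0.1371])]
wrist eye_bar [([3.8, 176.6], 0.9, [0.5048, 0.1575]), ([409.4, 381.9], 0.76, [0.4338, -0.2615])]
```

View pics/wrist1.png

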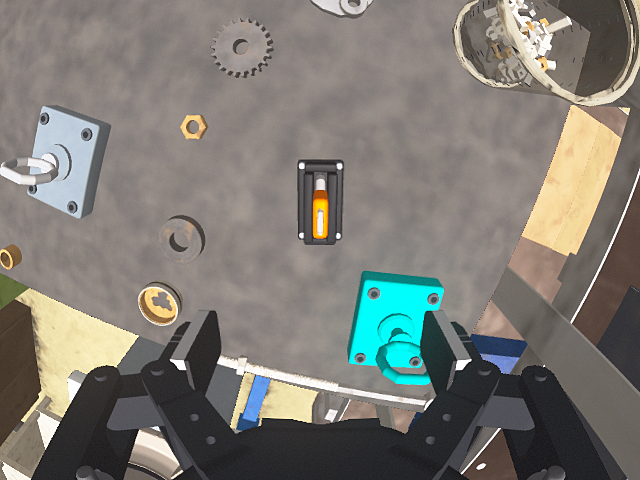

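```bash
python3 - <<'E'
from h import *
p=bot.read_camera("wrist"); im=p["pixels"][150:255,270:370]
cv2.imwrite("pics/zw2.png",cv2.cvtColor(cv2.resize(im,None,fx=5.5,fy=5.5,interpolation=cv2.INTER_CUBIC),cv2.COLOR_RGB2BGR))
g=p["pixels"].astype(int); m=(g.min(2)>150); m[:, :295]=0; m[:,350:]=0; m[:155]=0; m[245:]=0
n,l,s,c=cv2.connectedComponentsWithStats(m.astype(np.uint8)); print(np.round(c[1:],1).tolist(),s[1:,4])
for k in c[1:]: print(np.round(k,1),np.round(atz(p,k,.007,True),4))
E
```

```text
[[301.5, 165.3], [339.1, 165.8], [320.0, 184.0], [319.6, 222.0], [301.1, 234.8], [337.8, 235.3]] [ 34  32  98 145  27  26]
[301.5 165.3] [ 0.5712 -0.1097  0.007 ]
[339.1 165.8] [ 0.5826 -0.1453  0.007 ]
[320. 184.] [ 0.559  -0.1332  0.007 ]
[319.6 222. ] [ 0.5211 -0.1454  0.007 ]
[301.1 234.8] [ 0.5018 -0.1315  0.007 ]
[337.8 235.3] [ 0.5135 -0.168   0.007 ]
```

View pics/zw2.png

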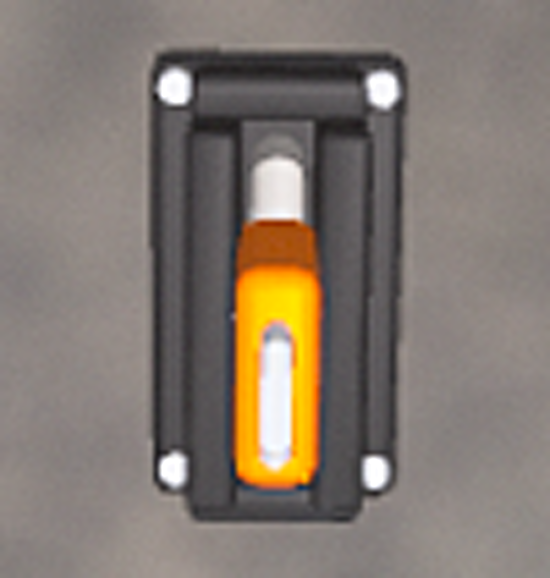

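```bash
python3 - <<'E'
from h import *
o=bot.get_obs()
p=bot.read_camera("wrist")
for v in (199,218.5,238): print(np.round(atz(p,(320.5,v),.101,True),4))
u=np.array([np.cos(np.radians(18)),np.sin(np.radians(18))])
for d in (-.006,0,.006):
    X=np.append(np.array([.5423,-.1386])+d*u,.101)
    print(d,X,proj(p,X,True),[proj(p,X+np.append(s*.016*u,0),True) for s in(-1,1)])
E
```

```text
[ 0.5644 -0.1319  0.101 ]
[ 0.5499 -0.1367  0.101 ]
[ 0.5349 -0.1417  0.101 ]
-0.006 [ 0.53659366 -0.1404541   0.101     ] [319.61639042 235.59632685] [array([319.45200181, 254.80087604]), array([319.78775419, 215.71524875])]
0 [ 0.5423 -0.1386  0.101 ] [319.6798625 228.216181 ] [array([319.51279985, 247.68288659]), array([319.85369779, 208.10173054])]
0.006 [ 0.54800634 -0.1367459   0.101     ] [319.74428885 220.74474477] [array([319.57462004, 240.46369169]), array([319.92050186, 200.40963697])]
```

Call:
{"name": "step_arm", "arguments": {
  "increments": [
    [-0.13,-0.66,1.4,0,0,0,0],
    [0,0,1.4,0,0,0,0],
    [0,0,1.4,0,0,0,0],
    [0,0,1.4,0,0,0,0],
    [0,0,1.4,0,0,0,0],
    [0,0,1.4,0,0,0,0],
    [0,0,1.4,0,0,0,0],
    [0,0,1.4,0,0,0,0],
    [0,0,1.4,0,0,0,0],
    [0,0,1.4,0,0,0,0],
    [0,0,1.4,0,0,0,0],
    [0,0,1.4,0,0,0,0],
    [0,0,0,0,0,0,0],
    [0,0,0,0,0,0,0]
  ]
}}

```text
t: 7.05
eef_pos: [0.5488, -0.1367, 0.063]
tool_rot: [0.0, 0.812, -0.584, -0.0]
contact_force: [0.9, 0.2, -0.6]
gripper_width: 1.0
```

```bash
python3 m2.py 2
```

```text
7.05 [ 0.54876862 -0.1367397   0.06304573] [ 1.62242906e-04  8.11531618e-01 -5.84308442e-01 -2.25206851e-04] [ 0.91286191  0.17311767 -0.55374582] 1.0004934361384874
scene hook_grip [([339.1, 217.5], 0.71, [0.549, -0.1382])]
scene hook_throat [([337.3, 238.8], 0.53, [0.5491, -0.1339])]
scene cradle [([342.2, 250.4], 0.62, [0.541, -0.1403])]
scene hook [([339.6, 247.9], 0.57, [0.5493, -0.1439])]
scene eye_bar [([424.5, 190.8], 0.82, [0.4333, -0.2573]), ([259.5, 306.9], 0.71, [0.5066, 0.1538])]
TCP [338.57802812 224.97361354]
side hook_grip [([350.3, 284.4], 0.75, [0.5433, -0.1355])]
side hook_throat [([354.2, 311.2], 0.62, [0.5504, -0.1432])]
side cradle [([348.1, 323.6], 0.69, [0.5445, -0.1335])]
side hook [([349.4, 317.8], 0.83, [0.5531, -0.1167]), ([346.3, 325.4], 0.73, [0.5395, -0.138]), ([340.7, 283.0], 0.28, [0.5804, 0.0074])]
side eye_bar [([283.6, 207.1], 0.98, [0.4974, 0.1496]), ([337.0, 280.6], 0.32, [0.5023, -0.1805])]
TCP [353.05714611 293.05733667]
wrist hook_grip [([323.3, 334.4], 0.64, [0.5491, -0.1371])]
wrist hook_throat [([321.0, 286.3], 0.72, [0.5468, -0.137])]
wrist cradle [([315.6, 271.8], 0.74, [0.541, -0.1355])]
wrist hook [([325.1, 266.4], 0.91, [0.5463, -0.1399])]
wrist eye_bar []
```

View pics/wrist2.png

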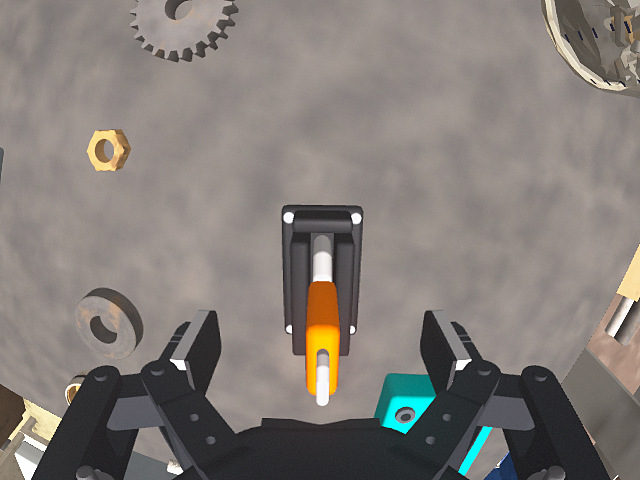

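View pics/scene2.png

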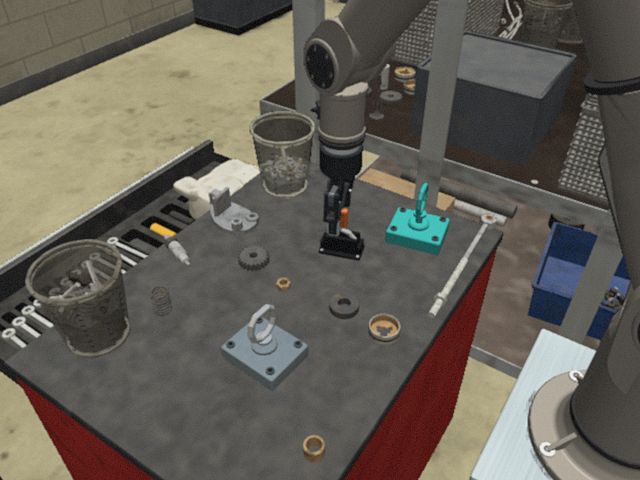

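The handle, at (322,345) in the wrist view, is midway between the open fingers at cols 205 and 437. I close the gripper.

Call:
{"name": "step_arm", "arguments": {
  "increments": [
    [0,0,0,0,0,0,1],
    [0,0,0,0,0,0,1],
    [0,0,0,0,0,0,1],
    [0,0,0,0,0,0,1],
    [0,0,0,0,0,0,1],
    [0,0,0,0,0,0,1],
    [0,0,0,0,0,0,1],
    [0,0,0,0,0,0,1],
    [0,0,0,0,0,0,1],
    [0,0,0,0,0,0,1],
    [0,0,0,0,0,0,1],
    [0,0,0,0,0,0,1]
  ],
  "squeeze": 60
}}

```text
t: 9.15
eef_pos: [0.5488, -0.1367, 0.0632]
tool_rot: [0.0, 0.812, -0.584, -0.0]
contact_force: [-0.8, -0.1, -1.8]
gripper_width: 0.135
```

Call:
{"name": "step_arm", "arguments": {
  "increments": [
    [0,0,-0.5,0,0,0,1],
    [0,0,-1,0,0,0,1],
    [0,0,-1,0,0,0,1],
    [0,0,-1,0,0,0,1],
    [0,0,-1,0,0,0,1],
    [0,0,-1.5,0,0,0,1],
    [0,0,-1.5,0,0,0,1],
    [0,0,-1.5,0,0,0,1],
    [0,0,-1.5,0,0,0,1],
    [0,0,-1.5,0,0,0,1],
    [0,0,-1.5,0,0,0,1],
    [0,0,-1.5,0,0,0,1],
    [0,0,-1.5,0,0,0,1],
    [0,0,-1,0,0,0,1],
    [0,0,-0.5,0,0,0,1],
    [0,0,0,0,0,0,1]
  ]
}}

```text
t: 10.75
eef_pos: [0.5491, -0.1367, 0.244]
tool_rot: [-0.0, 0.812, -0.584, 0.0]
contact_force: [0.1, 0.6, -3.5]
gripper_width: 0.133
```

Call:
{"name": "step_arm", "arguments": {
  "increments": [
    [-1,-0.17,0,0,0,0,1],
    [-2,-0.35,0,0,0,0,1],
    [-2,-0.35,0,0,0,0,1],
    [-2,-0.35,0,0,0,0,1],
    [-2,-0.35,0,0,0,0,1],
    [-2,-0.35,0,0,0,0,1],
    [-2,-0.35,0,0,0,0,1],
    [-2,-0.35,0,0,0,0,1],
    [-2,-0.35,0,0,0,0,1],
    [-2,-0.35,0,0,0,0,1],
    [-2,-0.35,0,0,0,0,1],
    [-2,-0.35,0,0,0,0,1],
    [-2,-0.35,0,0,0,0,1],
    [-2,-0.35,0,0,0,0,1],
    [-2,-0.35,0,0,0,0,1],
    [0,0,0,0,0,6,1],
    [0,0,0,0,0,6,1],
    [0,0,0,0,0,6,1],
    [0,0,0,0,0,5.1,1],
    [0,0,0,0,0,0,1]
  ]
}}

```text
t: 12.75
eef_pos: [0.504, 0.155, 0.2425]
tool_rot: [-0.001, -0.678, 0.735, 0.0]
contact_force: [-1.1, 0.7, -3.1]
gripper_width: 0.134
```

```bash
python3 m2.py 3
```

```text
12.75 [0.50398183 0.15497479 0.24246493] [-7.77141582e-04 -6.78152319e-01  7.34920887e-01  3.44034512e-04] [-1.06162902  0.7080747  -3.10403063] 0.13448586116777608
scene hook_grip [([251.0, 231.0], 0.59, [0.662, -0.0142])]
scene hook_throat [([254.2, 262.8], 0.78, [0.6399, 0.0098])]
scene cradle [([341.3, 250.8], 0.71, [0.5418, -0.1383]), ([255.9, 259.1], 0.32, [0.6669, -0.0256])]
scene hook [([258.4, 275.9], 0.67, [0.6334, 0.009])]
scene eye_bar [([258.6, 306.6], 0.94, [0.5081, 0.154]), ([425.5, 191.2], 0.6, [0.4312, -0.2571])]
TCP [254.16653231 243.89572571]
side hook_grip [([280.8, 141.8], 0.61, [0.657, 0.8407])]
side hook_throat [([286.1, 161.2], 0.82, [0.6597, 0.7774])]
side cradle [([347.2, 324.6], 0.96, [0.5419, -0.1361])]
side hook [([288.6, 172.4], 0.86, [0.6616, 0.7511])]
side eye_bar [([283.4, 205.7], 0.98, [0.4989, 0.1578]), ([313.5, 312.5], 0.8, [0.4402, -0.2596])]
TCP [286.1751096  147.72492364]
wrist hook_grip [([321.6, 334.1], 0.98, [0.3856, 0.1638])]
wrist hook_throat [([318.3, 284.8], 0.68, [0.4158, 0.1648]), ([460.5, 230.2], 0.35, [0.4653, 0.0105])]
wrist cradle [([562.4, 153.8], 0.85, [0.5421, -0.1391])]
wrist hook [([318.9, 268.0], 0.61, [0.4221, 0.1638]), ([324.2, 336.3], 0.2, [0.3292, 0.1645])]
wrist eye_bar [([317.4, 225.9], 0.59, [0.5069, 0.1579])]
```

View pics/wrist3.png

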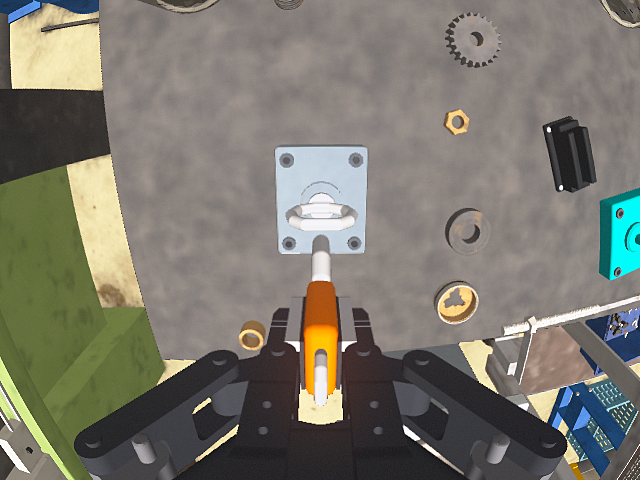

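View pics/scene3.png

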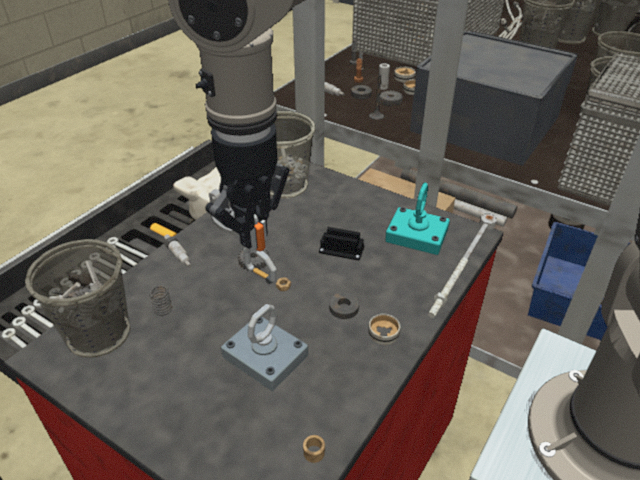

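View pics/side3.png

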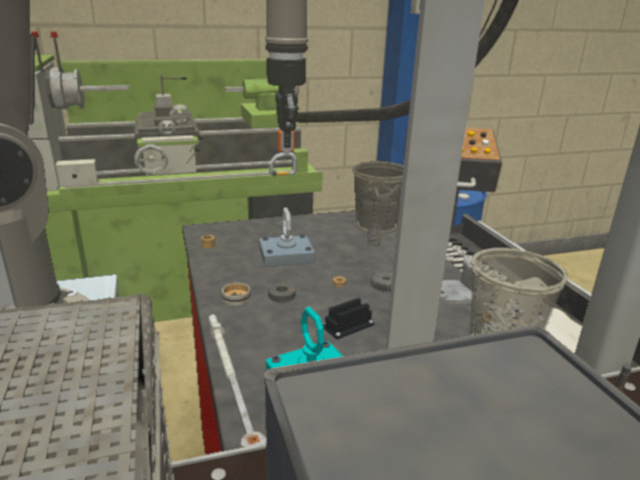

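```bash
python3 - <<'E'
from h import *
o=bot.get_obs(); T=o["eef_pos"]
from scipy.spatial.transform import Rotation as R
q=o["tool_rot"]; Rt=R.from_quat([q[1],q[2],q[3],q[0]]).as_matrix(); print(np.round(Rt,3))
p=bot.read_camera("wrist")
im=p["pixels"]; x,y,w,h=260,130,130,150
cv2.imwrite("pics/zw4.png",cv2.cvtColor(cv2.resize(im[y:y+h,x:x+w],None,fx=4,fy=4,interpolation=cv2.INTER_CUBIC),cv2.COLOR_RGB2BGR))
H=[(287,160),(356,160),(354,243),(289,243)]
a=np.array([atz(p,u,.029,True)[:2] for u in H]); print(np.round(a,4).tolist(),a.mean(0))
for i in range(4): d=a[(i+1)%4]-a[i]; print(np.linalg.norm(d),np.degrees(np.arctan2(d[1],d[0])))
# hook points in the tool frame
s=bot.read_camera("scene"); e=bot.read_camera("side")
for qn in ["hook_grip","hook_throat","hook"]:
    rs=[]
    for c,pp in (("wrist",p),("scene",s),("side",e)):
        for d in bot.pinpoint(pp,qn)[:1]: rs.append(ray(pp,d["point"],c=="wrist"))
    X,er=tri(rs); print(qn,np.round(X,4),np.round(er,4),"tool",np.round(Rt.T@(X-T),4))
print("eye wrist",bot.pinpoint(p,"eye_bar"))
E
```

```text
[[-0.08  -0.997  0.   ]
 [-0.997  0.08   0.   ]
 [-0.    -0.    -1.   ]]
[[0.55, 0.1842], [0.5447, 0.1178], [0.46, 0.1245], [0.4653, 0.1909]] [0.5049991  0.15435706]
0.06662806366235532 -94.57675978574363
0.08493312809643923 175.43615778235437
0.06660244769666258 85.39520914420211
0.08490055353171434 -4.546544753257148
hook_grip [0.5021 0.1569 0.2591] [0.0023 0.0033 0.0044] tool [-0.0022  0.003  -0.0158]
hook_throat [0.5054 0.1543 0.2105] [0.0025 0.0012 0.0025] tool [ 0.0001 -0.0004  0.0328]
hook [0.5036 0.1553 0.1837] [0.0011 0.0011] tool [-0.0007  0.0014  0.0596]
eye wrist [{'point': [315.3, 228.0], 'score': 0.94}]
```

View pics/zw4.png

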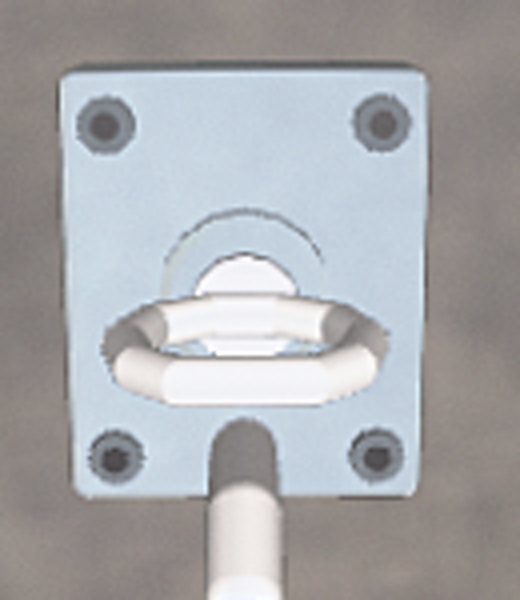

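Call:
{"name": "step_arm", "arguments": {
  "increments": [
    [0.05,-0.15,0,0,0,0,1],
    [0,0,0.5,0,0,0,1],
    [0,0,0.8,0,0,0,1],
    [0,0,0.8,0,0,0,1],
    [0,0,0.8,0,0,0,1],
    [0,0,0.8,0,0,0,1],
    [0,0,0.5,0,0,0,1],
    [0,0,0.3,0,0,0,1],
    [0,0,0,0,0,0,1],
    [0,0,0,0,0,0,1]
  ]
}}

```text
t: 15.3
eef_pos: [0.5066, 0.1539, 0.1985]
tool_rot: [0.0, -0.678, 0.735, -0.0]
contact_force: [0.7, 0.1, -2.3]
gripper_width: 0.134
```

```bash
python3 - <<'E'
from h import *
for c in ["scene","side","wrist"]:
    p=bot.read_camera(c); save(p,c+"4.png")
    X=np.array([.505,.1544,0])
    for z in (.102,.111,.117,.123,.132): print(c,z,np.round(proj(p,X+[0,0,z],c=="wrist"),1))
    x,y,w,h={"scene":(200,180,120,200),"side":(230,120,120,150),"wrist":(260,160,140,150)}[c]
    cv2.imwrite(f"pics/z4{c}.png",cv2.cvtColor(cv2.resize(p["pixels"][y:y+h,x:x+w],None,fx=3,fy=3,interpolation=cv2.INTER_CUBIC),cv2.COLOR_RGB2BGR))
E
```

```text
scene 0.102 [260.8 314.5]
scene 0.111 [260.4 310.4]
scene 0.117 [260.1 307.6]
scene 0.123 [259.8 304.8]
scene 0.132 [259.4 300.6]
side 0.102 [286.6 212.6]
side 0.111 [286.6 208.7]
side 0.117 [286.6 206. ]
side 0.123 [286.6 203.4]
side 0.132 [286.6 199.3]
wrist 0.102 [321.5 244.1]
wrist 0.111 [321.5 248.6]
wrist 0.117 [321.6 251.8]
wrist 0.123 [321.6 255.1]
wrist 0.132 [321.6 260.5]
```

View pics/z4scene.png

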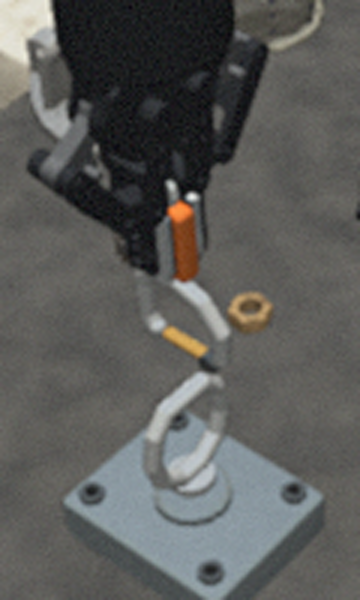

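View pics/z4side.png

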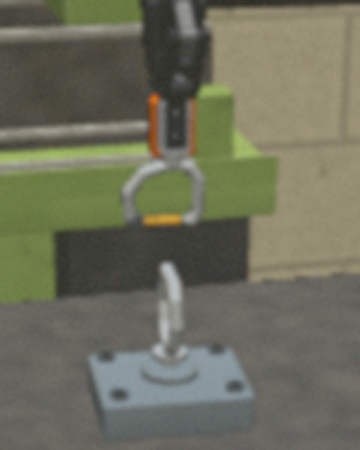

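View pics/z4wrist.png

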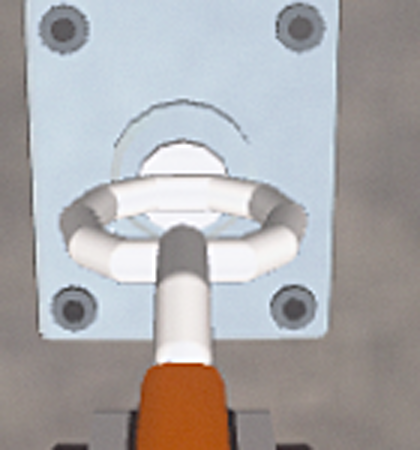

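Call:
{"name": "step_arm", "arguments": {
  "increments": [
    [0,0.08,0.4,0,0,0,1],
    [0,0.08,0.5,0,0,0,1],
    [0,0,0.5,0,0,0,1],
    [0,0,0.5,0,0,0,1],
    [0,0,0.4,0,0,0,1],
    [0,0,0.2,0,0,0,1],
    [0,0,0,0,0,0,1],
    [0,0,0,0,0,0,1]
  ]
}}

```text
t: 16.25
eef_pos: [0.5049, 0.154, 0.1734]
tool_rot: [0.0, -0.678, 0.735, -0.0]
contact_force: [0.9, -0.7, -3.2]
gripper_width: 0.135
```

Call:
{"name": "step_arm", "arguments": {
  "increments": [
    [0,0,0.2,0,0,0,1],
    [0,0,0.2,0,0,0,1],
    [0,0,0.2,0,0,0,1],
    [0,0,0.2,0,0,0,1],
    [0,0,0,0,0,0,1]
  ]
}}

```text
t: 16.75
eef_pos: [0.5048, 0.154, 0.1652]
tool_rot: [-0.0, -0.678, 0.735, 0.0]
contact_force: [-0.1, 0.4, -1.8]
gripper_width: 0.135
```

Call:
{"name": "step_arm", "arguments": {
  "increments": [
    [0,0,0.2,0,0,0,1],
    [0,0,0.2,0,0,0,1],
    [0,0,0.2,0,0,0,1],
    [0,0,0.2,0,0,0,1],
    [0,0,0,0,0,0,1]
  ]
}}

```text
t: 17.25
eef_pos: [0.5049, 0.154, 0.1572]
tool_rot: [0.0, -0.678, 0.735, -0.0]
contact_force: [-0.5, 0.6, 0.9]
gripper_width: 0.134
```

```bash
python3 - <<'E'
from h import *
for c in ["scene","side"]:
    p=bot.read_camera(c); save(p,c+"5.png")
    x,y,w,h={"scene":(200,220,120,160),"side":(230,140,120,130)}[c]
    cv2.imwrite(f"pics/z5{c}.png",cv2.cvtColor(cv2.resize(p["pixels"][y:y+h,x:x+w],None,fx=3,fy=3,interpolation=cv2.INTER_CUBIC),cv2.COLOR_RGB2BGR))
print(bot.get_obs()["contact_force"])
E
```

```text
[-1.18545167 -0.27985557  0.1195314 ]
```

View pics/z5scene.png

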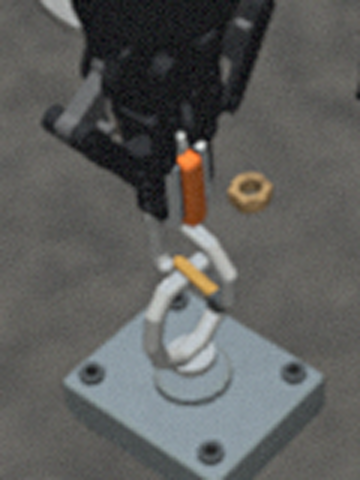

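View pics/z5side.png

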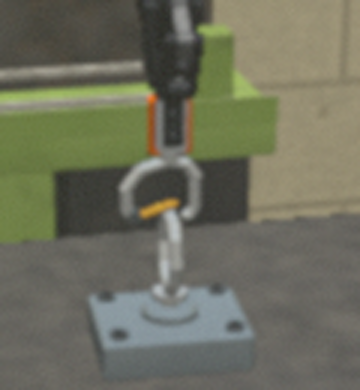

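The side view shows the gate at (160,210) tilting upward on the bar, with about 3 N of rise. I go on pressing.

Call:
{"name": "step_arm", "arguments": {
  "increments": [
    [0,0,0.2,0,0,0,1],
    [0,0,0.2,0,0,0,1],
    [0,0,0.2,0,0,0,1],
    [0,0,0.2,0,0,0,1],
    [0,0,0.2,0,0,0,1],
    [0,0,0.2,0,0,0,1],
    [0,0,0,0,0,0,1]
  ]
}}

```text
t: 18.05
eef_pos: [0.504, 0.154, 0.1447]
tool_rot: [-0.001, -0.678, 0.735, 0.0]
contact_force: [-2.9, 0.1, 0.6]
gripper_width: 0.137
```

Call:
{"name": "step_arm", "arguments": {
  "increments": [
    [0,0,0.15,0,0,0,1],
    [0,0,0.15,0,0,0,1],
    [0,0,0.15,0,0,0,1],
    [0,0,0.15,0,0,0,1],
    [0,0,0,0,0,0,1]
  ]
}}

```text
t: 18.55
eef_pos: [0.5039, 0.1539, 0.1387]
tool_rot: [-0.001, -0.678, 0.735, 0.0]
contact_force: [-2.6, 1.2, -0.6]
gripper_width: 0.134
```

Call:
{"name": "step_arm", "arguments": {
  "increments": [
    [0,0,0.1,0,0,0,1],
    [0,0,0.1,0,0,0,1],
    [0,0,0.1,0,0,0,1],
    [0,0,0,0,0,0,1]
  ]
}}

```text
t: 18.95
eef_pos: [0.5041, 0.1539, 0.1358]
tool_rot: [-0.001, -0.678, 0.735, 0.0]
contact_force: [-4.2, 1.0, -0.5]
gripper_width: 0.136
```

Call:
{"name": "step_arm", "arguments": {
  "increments": [
    [0,0,0.1,0,0,0,1],
    [0,0,0.1,0,0,0,1],
    [0,0,0,0,0,0,1]
  ]
}}

```text
t: 19.25
eef_pos: [0.5041, 0.1539, 0.1339]
tool_rot: [-0.001, -0.678, 0.735, 0.0]
contact_force: [-5.2, 0.7, -2.7]
gripper_width: 0.136
```

```bash
python3 - <<'E'
from h import *
for c in ["scene","side"]:
    p=bot.read_camera(c); save(p,c+"6.png")
    x,y,w,h={"scene":(200,220,120,160),"side":(230,140,120,130)}[c]
    cv2.imwrite(f"pics/z6{c}.png",cv2.cvtColor(cv2.resize(p["pixels"][y:y+h,x:x+w],None,fx=3,fy=3,interpolation=cv2.INTER_CUBIC),cv2.COLOR_RGB2BGR))
print(bot.get_obs()["contact_force"])
E
```

```text
[-6.08681533  0.54446205 -1.52442212]
```

View pics/z6side.png

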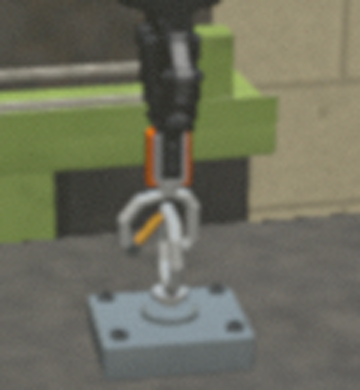

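View pics/z6scene.png

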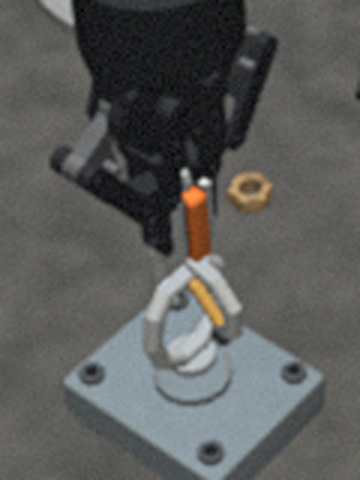

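Gate is swung far up beside the bar (side crop (150,225)) and about to flick. I take smaller steps.

Call:
{"name": "step_arm", "arguments": {
  "increments": [
    [0,0,0.1,0,0,0,1],
    [0,0,0.1,0,0,0,1],
    [0,0,0,0,0,0,1]
  ]
}}

```text
t: 19.65
eef_pos: [0.5041, 0.1538, 0.1319]
tool_rot: [-0.001, -0.678, 0.735, 0.0]
contact_force: [-5.1, 0.0, -2.3]
gripper_width: 0.135
```

Call:
{"name": "step_arm", "arguments": {
  "increments": [
    [0,0,0.1,0,0,0,1],
    [0,0,0,0,0,0,1]
  ]
}}

```text
t: 19.85
eef_pos: [0.5062, 0.1539, 0.1316]
tool_rot: [0.001, -0.678, 0.735, -0.001]
contact_force: [0.5, 0.7, -3.3]
gripper_width: 0.139
```

Call:
{"name": "step_arm", "arguments": {
  "increments": [
    [0,0,0,0,0,0,1],
    [0,0,0,0,0,0,1],
    [0,0,0,0,0,0,1]
  ]
}}

```text
t: 20.15
eef_pos: [0.5054, 0.1539, 0.1316]
tool_rot: [0.001, -0.678, 0.735, -0.0]
contact_force: [-0.0, -0.2, -3.6]
gripper_width: 0.14
```

```bash
cat > v.py <<'E'
from h import *
import sys
n=sys.argv[1]
for c in ["scene","side"]:
    p=bot.read_camera(c); save(p,c+n+".png")
    x,y,w,h={"scene":(200,220,120,160),"side":(230,140,120,130)}[c]
    cv2.imwrite(f"pics/z{n}{c}.png",cv2.cvtColor(cv2.resize(p["pixels"][y:y+h,x:x+w],None,fx=3,fy=3,interpolation=cv2.INTER_CUBIC),cv2.COLOR_RGB2BGR))
o=bot.get_obs(); print(o["t"],o["eef_pos"],o["contact_force"],o["gripper_width"])
E
python3 v.py 7
```

```text
20.25 [0.50509073 0.15395714 0.13144827] [-0.06761874 -0.27421162 -2.79003989] 0.13545923780881367
```

View pics/z7side.png

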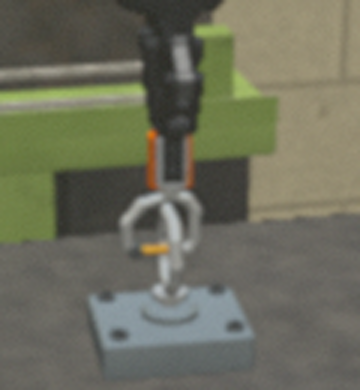

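View pics/z7scene.png

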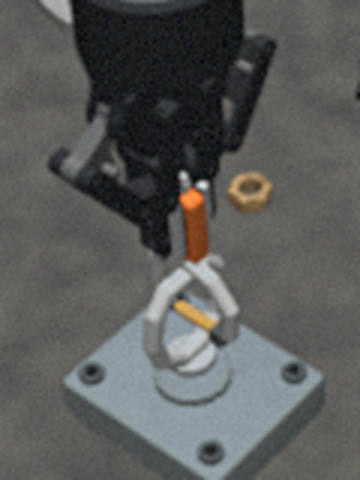

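The gate is horizontal again (side crop (155,250)), so it has shut below the bar. Now the tug.

Call:
{"name": "step_arm", "arguments": {
  "increments": [
    [0,0,-0.3,0,0,0,1],
    [0,0,-0.3,0,0,0,1],
    [0,0,-0.3,0,0,0,1],
    [0,0,-0.3,0,0,0,1],
    [0,0,-0.3,0,0,0,1],
    [0,0,-0.2,0,0,0,1],
    [0,0,0,0,0,0,1]
  ]
}}

```text
t: 20.95
eef_pos: [0.5049, 0.154, 0.1485]
tool_rot: [0.0, -0.678, 0.735, -0.0]
contact_force: [0.2, 0.0, -2.2]
gripper_width: 0.138
```

Call:
{"name": "step_arm", "arguments": {
  "increments": [
    [0,0,-0.1,0,0,0,1],
    [0,0,0,0,0,0,1]
  ]
}}

```text
t: 21.15
eef_pos: [0.5047, 0.1539, 0.149]
tool_rot: [-0.0, -0.678, 0.735, 0.0]
contact_force: [0.8, -0.2, -6.4]
gripper_width: 0.135
```

Call:
{"name": "step_arm", "arguments": {
  "increments": [
    [0,0,-0.1,0,0,0,1],
    [0,0,0,0,0,0,1]
  ]
}}

```text
t: 21.35
eef_pos: [0.5045, 0.1539, 0.1495]
tool_rot: [-0.0, -0.678, 0.735, 0.0]
contact_force: [3.2, 1.2, -15.0]
gripper_width: 0.137
```

Call:
{"name": "step_arm", "arguments": {
  "increments": [
    [0,0,0,0,0,0,1],
    [0,0,0,0,0,0,1]
  ]
}}

```text
t: 21.55
eef_pos: [0.5044, 0.1538, 0.1496]
tool_rot: [-0.0, -0.678, 0.735, 0.0]
contact_force: [2.3, 2.4, -18.0]
gripper_width: 0.134
```

Call:
{"name": "step_arm", "arguments": {
  "increments": [
    [0,0,0,0,0,0,1],
    [0,0,0,0,0,0,1],
    [0,0,0,0,0,0,1]
  ]
}}

```text
t: 21.85
eef_pos: [0.5044, 0.1539, 0.1498]
tool_rot: [-0.0, -0.678, 0.735, 0.0]
contact_force: [4.3, 1.3, -21.1]
gripper_width: 0.136
```

Call:
{"name": "step_arm", "arguments": {
  "increments": [
    [0,0,0,0,0,0,1],
    [0,0,0,0,0,0,1]
  ]
}}

```text
t: 22.05
eef_pos: [0.5044, 0.1538, 0.1499]
tool_rot: [-0.0, -0.678, 0.735, 0.0]
contact_force: [4.6, 0.9, -22.2]
gripper_width: 0.138
```

The force creeps up to about 19 N net while I hold, so I ease off right away.

Call:
{"name": "step_arm", "arguments": {
  "increments": [
    [0,0,0.1,0,0,0,1]
  ]
}}

```text
t: 22.15
eef_pos: [0.5047, 0.1538, 0.1495]
tool_rot: [-0.0, -0.678, 0.735, 0.0]
contact_force: [0.7, 0.4, -12.9]
gripper_width: 0.134
```

Call:
{"name": "step_arm", "arguments": {
  "increments": [
    [0,0,0.0,0,0,0,1],
    [0,0,0.0,0,0,0,1],
    [0,0,0.0,0,0,0,1]
  ]
}}

```text
t: 22.45
eef_pos: [0.5047, 0.1539, 0.1495]
tool_rot: [-0.0, -0.678, 0.735, 0.0]
contact_force: [1.6, 0.6, -14.7]
gripper_width: 0.139
```

```bash
python3 v.py 8
```

```text
22.55 [0.50467839 0.15387806 0.14945769] [  0.60324796   0.5661686  -14.01557462] 0.13416250253829995
```

View pics/z8side.png

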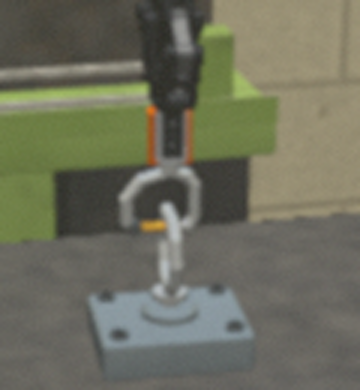

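The gate is shut and bears on the bar with about 11 N. I lower the hook to its arch.

Call:
{"name": "step_arm", "arguments": {
  "increments": [
    [0,0,0.3,0,0,0,1],
    [0,0,0.3,0,0,0,1],
    [0,0,0.3,0,0,0,1],
    [0,0,0.3,0,0,0,1],
    [0,0,0.3,0,0,0,1],
    [0,0,0.3,0,0,0,1],
    [0,0,0.2,0,0,0,1],
    [0,0,0,0,0,0,1]
  ]
}}

```text
t: 23.35
eef_pos: [0.5046, 0.1539, 0.1289]
tool_rot: [-0.0, -0.678, 0.735, 0.0]
contact_force: [-0.5, -0.4, -1.6]
gripper_width: 0.132
```

Call:
{"name": "step_arm", "arguments": {
  "increments": [
    [0,0,0.1,0,0,0,1],
    [0,0,0,0,0,0,1]
  ]
}}

```text
t: 23.55
eef_pos: [0.5048, 0.154, 0.1283]
tool_rot: [0.0, -0.678, 0.735, 0.0]
contact_force: [-0.4, -0.4, -2.4]
gripper_width: 0.135
```

Call:
{"name": "step_arm", "arguments": {
  "increments": [
    [0,0,0.05,0,0,0,1],
    [0,0,0,0,0,0,1]
  ]
}}

```text
t: 23.75
eef_pos: [0.5048, 0.154, 0.1278]
tool_rot: [0.0, -0.678, 0.735, -0.0]
contact_force: [-0.3, 0.1, -2.6]
gripper_width: 0.134
```

Call:
{"name": "step_arm", "arguments": {
  "increments": [
    [0,0,0.1,0,0,0,1],
    [0,0,0,0,0,0,1]
  ]
}}

```text
t: 23.95
eef_pos: [0.5047, 0.1539, 0.1267]
tool_rot: [-0.0, -0.678, 0.735, 0.0]
contact_force: [0.1, 0.2, -2.4]
gripper_width: 0.132
```

Call:
{"name": "step_arm", "arguments": {
  "increments": [
    [0,0,0.05,0,0,0,1],
    [0,0,0,0,0,0,1]
  ]
}}

```text
t: 24.15
eef_pos: [0.5047, 0.1539, 0.1262]
tool_rot: [-0.0, -0.678, 0.735, 0.0]
contact_force: [-0.2, 1.0, -2.2]
gripper_width: 0.132
```

Call:
{"name": "step_arm", "arguments": {
  "increments": [
    [0,0,0.05,0,0,0,1],
    [0,0,0,0,0,0,1]
  ]
}}

```text
t: 24.35
eef_pos: [0.5048, 0.1539, 0.1258]
tool_rot: [-0.0, -0.678, 0.735, 0.0]
contact_force: [0.6, 0.4, -2.3]
gripper_width: 0.135
```

Call:
{"name": "step_arm", "arguments": {
  "increments": [
    [0,0,0.05,0,0,0,1],
    [0,0,0,0,0,0,1]
  ]
}}

```text
t: 24.55
eef_pos: [0.5048, 0.154, 0.1253]
tool_rot: [0.0, -0.678, 0.735, -0.0]
contact_force: [-0.3, -0.9, -3.5]
gripper_width: 0.131
```

Call:
{"name": "step_arm", "arguments": {
  "increments": [
    [0,0,0.05,0,0,0,1],
    [0,0,0,0,0,0,1]
  ]
}}

```text
t: 24.75
eef_pos: [0.5049, 0.154, 0.125]
tool_rot: [0.0, -0.678, 0.735, -0.0]
contact_force: [-0.9, -0.4, 0.4]
gripper_width: 0.137
```

Call:
{"name": "step_arm", "arguments": {
  "increments": [
    [0,0,0.05,0,0,0,1],
    [0,0,0,0,0,0,1]
  ]
}}

```text
t: 24.95
eef_pos: [0.505, 0.154, 0.1248]
tool_rot: [0.0, -0.678, 0.735, -0.0]
contact_force: [-2.3, -0.7, 4.6]
gripper_width: 0.137
```

Arch is seated (about 7 N). I ease back a little and open gradually.

Call:
{"name": "step_arm", "arguments": {
  "increments": [
    [0,0,-0.05,0,0,0,1],
    [0,0,0,0,0,0,0.8],
    [0,0,0,0,0,0,0.78],
    [0,0,0,0,0,0,0.75],
    [0,0,0,0,0,0,0.7],
    [0,0,0,0,0,0,0.65],
    [0,0,0,0,0,0,0.6],
    [0,0,0,0,0,0,0.5],
    [0,0,0,0,0,0,0.4],
    [0,0,0,0,0,0,0.3],
    [0,0,0,0,0,0,0.2],
    [0,0,0,0,0,0,0.2],
    [0,0,0,0,0,0,0.2],
    [0,0,0,0,0,0,0.2]
  ],
  "squeeze": 20
}}

```text
t: 26.35
eef_pos: [0.5048, 0.154, 0.1248]
tool_rot: [0.0, -0.678, 0.735, -0.0]
contact_force: [0.8, 1.1, -2.2]
gripper_width: 0.799
```

```bash
python3 v.py 9; python3 - <<'E'
from h import *
p=bot.read_camera("wrist"); save(p,"wrist9.png")
E
```

```text
26.45 [0.50479779 0.15399124 0.12481819] [ 0.41572941  1.37404309 -2.72888871] 0.7999844307523172
```

View pics/z9side.png

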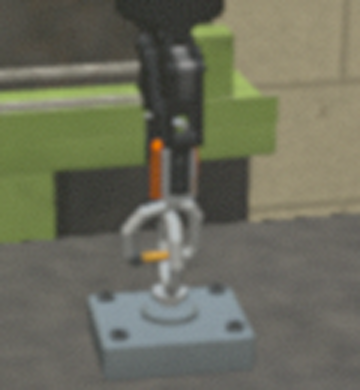

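View pics/wrist9.png

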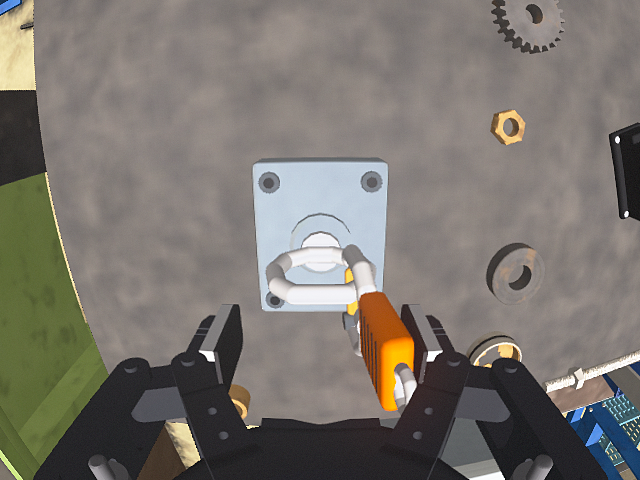

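Call:
{"name": "step_arm", "arguments": {
  "increments": [
    [0,0,0,0,0,0,0.2],
    [0,0,0,0,0,0,0.2],
    [0,0,0,0,0,0,0.2],
    [0,0,0,0,0,0,0.2]
  ]
}}

```text
t: 26.9
eef_pos: [0.5048, 0.154, 0.1248]
tool_rot: [0.0, -0.678, 0.735, 0.0]
contact_force: [-0.0, 0.4, -3.0]
gripper_width: 0.799
```

```bash
python3 v.py 10; python3 - <<'E'
from h import *
p=bot.read_camera("wrist"); save(p,"wrist10.png")
a=cv2.imread("pics/wrist9.png");b=cv2.imread("pics/wrist10.png");print(cv2.absdiff(a,b)[230:420,330:430].mean(), cv2.absdiff(a,b)[:150,100:400].mean())
for c in ["scene","side"]:
    P=bot.read_camera(c)
    print(c,[(d["point"],d["score"]) for q in ("hook_grip","hook_throat","hook") for d in bot.pinpoint(P,q)[:1]])
E
```

```text
27.0 [0.50477496 0.15396281 0.12479475] [-0.23747773  0.79183336 -3.26003467] 0.7961665127687386
1.8296666666666668 1.6570148148148147
scene [([272.8, 283.5], 0.91), ([271.0, 308.6], 0.55), ([271.9, 321.2], 0.74)]
side [([284.0, 197.0], 0.73), ([286.8, 213.4], 0.75), ([286.5, 227.2], 0.61)]
```

View pics/z10scene.png

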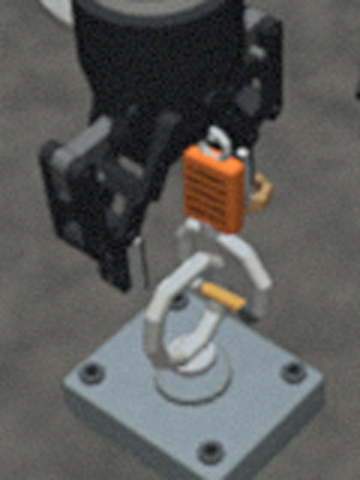

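View pics/z10side.png

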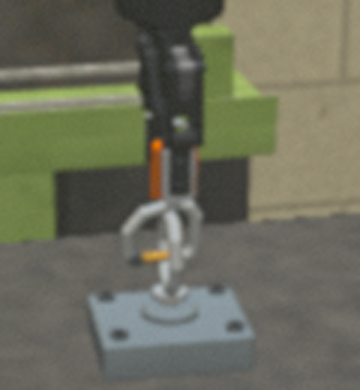

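```bash
python3 - <<'E'
from h import *
P={c:bot.read_camera(c) for c in ["scene","side","wrist"]}
pts={}
for q in ("hook_grip","hook_throat","hook"):
    rs=[];ss=[]
    for c in P:
        d=bot.pinpoint(P[c],q)
        if d: rs.append(ray(P[c],d[0]["point"],c=="wrist")); ss.append((c,np.round(d[0]["point"]).tolist(),round(d[0]["score"],2)))
    X,e=tri(rs); pts[q]=X; print(q,np.round(X,4),np.round(e,4),ss)
d=pts["hook_grip"]-pts["hook"]; print(d,np.linalg.norm(d),np.degrees(np.arccos(d[2]/np.linalg.norm(d))))
E
```

```text
hook_grip [0.5016 0.1294 0.1502] [0.0012 0.0016 0.0012] [('scene', [271.0, 282.0], 0.67), ('side', [287.0, 195.0], 0.81), ('wrist', [386.0, 344.0], 0.61)]
hook_throat [0.5012 0.1355 0.1041] [0.0021 0.0023 0.0009] [('scene', [272.0, 308.0], 0.82), ('side', [288.0, 215.0], 0.88), ('wrist', [358.0, 296.0], 0.81)]
hook [0.5011 0.1382 0.0734] [0.0008 0.0026 0.0025] [('scene', [270.0, 322.0], 0.6), ('side', [288.0, 228.0], 0.93), ('wrist', [350.0, 276.0], 0.6)]
[ 0.00051472 -0.00880589  0.07678116] 0.07728618831465991 6.553634267402415
```

View pics/wrist10.png

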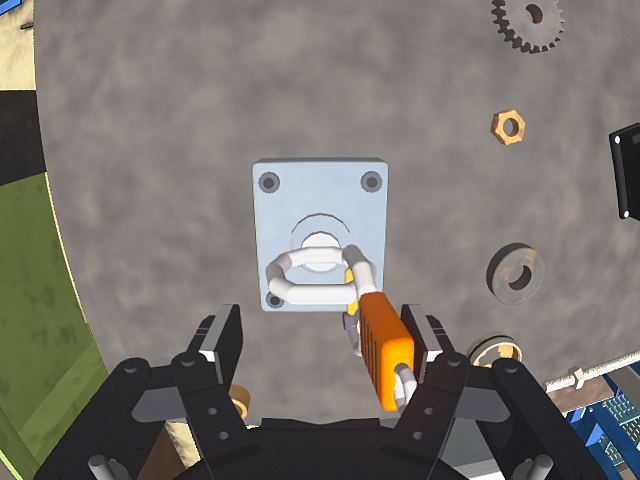

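The hook is shut on the bar but slid about 19 mm toward −y, against the right finger, when I opened. That is too near the 25 mm limit. I close again gently to push it back to centre, then release more slowly.

Call:
{"name": "step_arm", "arguments": {
  "increments": [
    [0,0,0,0,0,0,0.25],
    [0,0,0,0,0,0,0.3],
    [0,0,0,0,0,0,0.35],
    [0,0,0,0,0,0,0.4],
    [0,0,0,0,0,0,0.45],
    [0,0,0,0,0,0,0.5],
    [0,0,0,0,0,0,0.55],
    [0,0,0,0,0,0,0.6],
    [0,0,0,0,0,0,0.65],
    [0,0,0,0,0,0,0.7],
    [0,0,0,0,0,0,0.74],
    [0,0,0,0,0,0,0.74]
  ],
  "squeeze": 20
}}

```text
t: 29.25
eef_pos: [0.5051, 0.1538, 0.125]
tool_rot: [0.0, -0.678, 0.735, -0.0]
contact_force: [-0.3, -1.1, 0.3]
gripper_width: 0.262
```

```bash
python3 v.py 11; python3 - <<'E'
from h import *
p=bot.read_camera("wrist"); save(p,"wrist11.png")
E
```

```text
29.35 [0.50511348 0.15380715 0.12501356] [ 0.18749461 -1.67191525  1.46409228] 0.25678411554357533
```

View pics/wrist11.png

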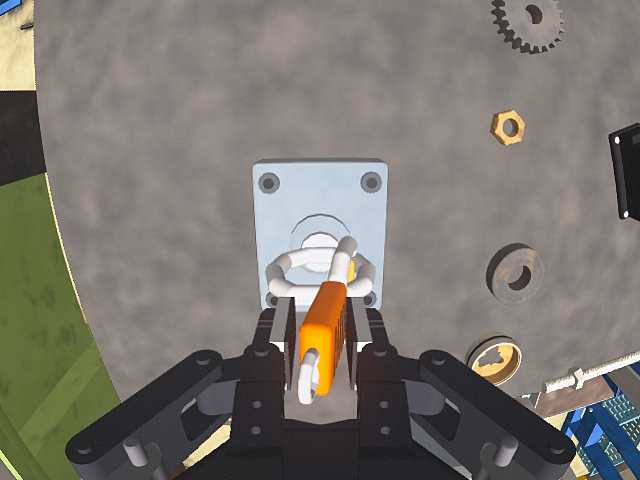

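View pics/z11scene.png

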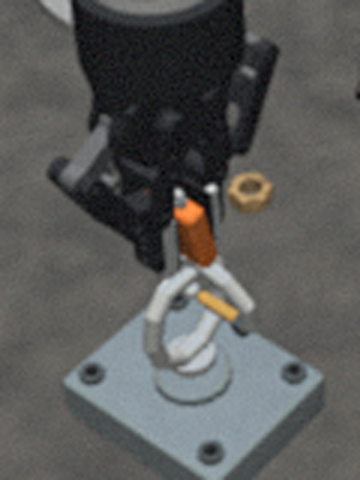

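Call:
{"name": "step_arm", "arguments": {
  "increments": [
    [0,0,0,0,0,0,0.77],
    [0,0,0,0,0,0,0.8],
    [0,0,0,0,0,0,0.8]
  ]
}}

```text
t: 29.7
eef_pos: [0.5045, 0.1543, 0.1246]
tool_rot: [-0.0, -0.678, 0.735, 0.0]
contact_force: [-0.3, 0.4, -0.4]
gripper_width: 0.194
```

Call:
{"name": "step_arm", "arguments": {
  "increments": [
    [0,0,0,0,0,0,0.83],
    [0,0,0,0,0,0,0.86],
    [0,0,0,0,0,0,0.86]
  ]
}}

```text
t: 30.0
eef_pos: [0.5046, 0.154, 0.1247]
tool_rot: [-0.0, -0.678, 0.735, 0.0]
contact_force: [0.3, 0.0, -1.5]
gripper_width: 0.142
```

```bash
python3 v.py 12; python3 - <<'E'
from h import *
p=bot.read_camera("wrist"); save(p,"wrist12.png")
E
```

```text
30.1 [0.50465744 0.15401774 0.12470874] [ 0.5956076   0.01111421 -1.05909141] 0.1429360632992662
```

View pics/wrist12.png

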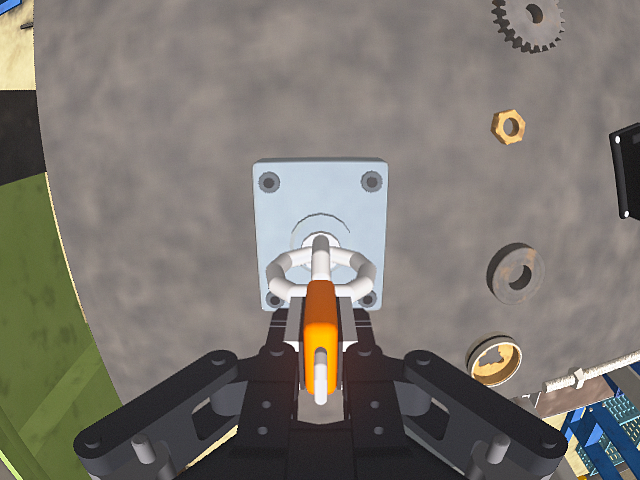

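Hook is centred and straight again (handle at col 320). I release in very small steps and watch.

Call:
{"name": "step_arm", "arguments": {
  "increments": [
    [0,0,0,0,0,0,0.855],
    [0,0,0,0,0,0,0.85],
    [0,0,0,0,0,0,0.845],
    [0,0,0,0,0,0,0.84],
    [0,0,0,0,0,0,0.835],
    [0,0,0,0,0,0,0.83],
    [0,0,0,0,0,0,0.82],
    [0,0,0,0,0,0,0.81],
    [0,0,0,0,0,0,0.8],
    [0,0,0,0,0,0,0.8],
    [0,0,0,0,0,0,0.8],
    [0,0,0,0,0,0,0.8],
    [0,0,0,0,0,0,0.8]
  ]
}}

```text
t: 31.45
eef_pos: [0.5048, 0.1539, 0.1248]
tool_rot: [0.0, -0.678, 0.735, -0.0]
contact_force: [-0.2, -0.4, -2.1]
gripper_width: 0.199
```

```bash
python3 v.py 13; python3 - <<'E'
from h import *
p=bot.read_camera("wrist"); save(p,"wrist13.png")
E
```

```text
31.55 [0.5047728  0.15391325 0.12478284] [-0.26829914 -0.01094246 -2.32208406] 0.1973108590509324
```

View pics/wrist13.png

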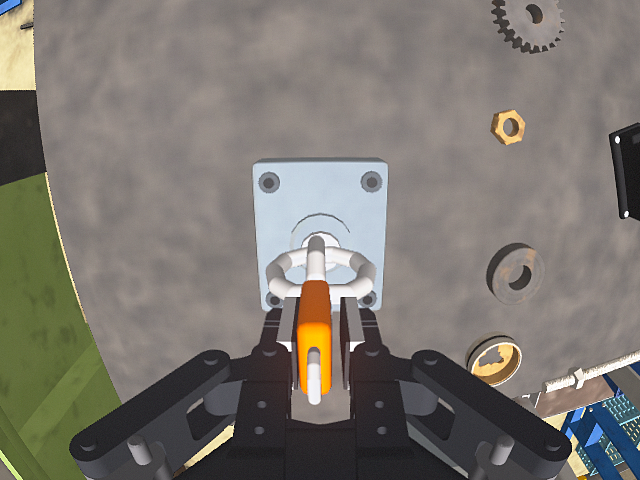

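View pics/z13side.png

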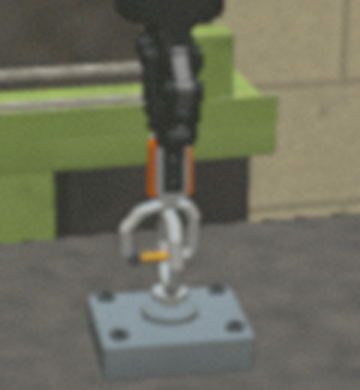

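Call:
{"name": "step_arm", "arguments": {
  "increments": [
    [0,0,0,0,0,0,0.78],
    [0,0,0,0,0,0,0.76],
    [0,0,0,0,0,0,0.74],
    [0,0,0,0,0,0,0.72],
    [0,0,0,0,0,0,0.7],
    [0,0,0,0,0,0,0.7]
  ]
}}

```text
t: 32.2
eef_pos: [0.5048, 0.154, 0.1248]
tool_rot: [-0.0, -0.678, 0.735, 0.0]
contact_force: [-0.3, 0.0, -1.7]
gripper_width: 0.299
```

```bash
cat > w.py <<'E'
from h import *
import sys
n=sys.argv[1]
p=bot.read_camera("wrist"); save(p,f"wrist{n}.png")
cv2.imwrite(f"pics/zw{n}.png",cv2.cvtColor(cv2.resize(p["pixels"][200:430,200:440],None,fx=2.5,fy=2.5,interpolation=cv2.INTER_CUBIC),cv2.COLOR_RGB2BGR))
o=bot.get_obs(); print(o["t"],o["eef_pos"],o["contact_force"],o["gripper_width"])
E
python3 w.py 14
```

```text
32.25 [0.50476188 0.15396639 0.12478257] [-0.02288038 -0.18687269 -3.00352996] 0.30184492372663313
```

View pics/zw14.png

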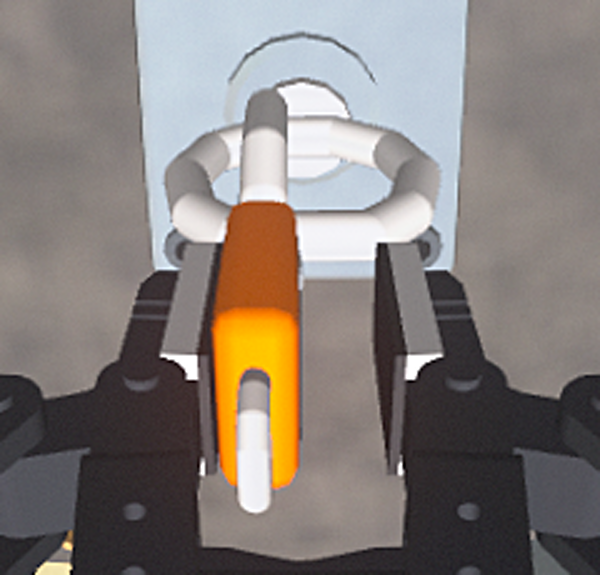

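Call:
{"name": "step_arm", "arguments": {
  "increments": [
    [-0.1,0,0,0,0,0,0.7],
    [-0.1,0,0,0,0,0,0.7],
    [-0.1,0,0,0,0,0,0.7],
    [0,0,0,0,0,0,0.7]
  ]
}}

```text
t: 32.65
eef_pos: [0.505, 0.1572, 0.1248]
tool_rot: [0.0, -0.678, 0.735, 0.0]
contact_force: [0.6, -0.3, -1.8]
gripper_width: 0.302
```

```bash
python3 w.py 15; python3 v.py 15
```

```text
32.7 [0.50501585 0.15708711 0.12478618] [ 1.24870974  0.33150097 -2.83269343] 0.3038426583872266
32.8 [0.50499348 0.15692558 0.12478214] [-0.4768169  -0.21332549 -2.60061573] 0.30110836710370475
```

View pics/zw15.png

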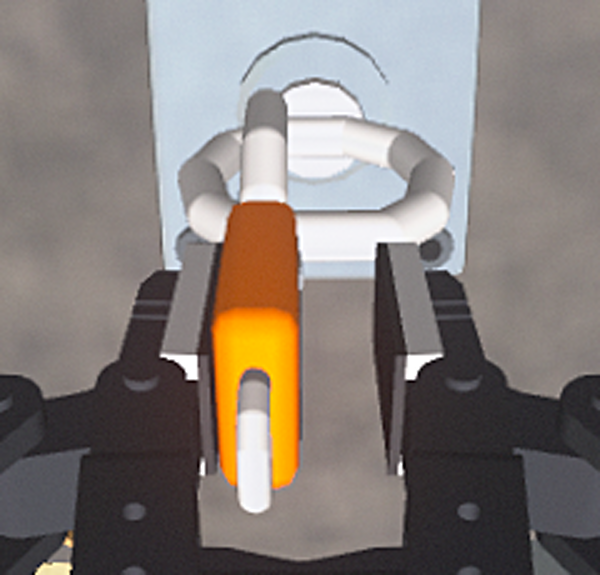

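View pics/z15scene.png

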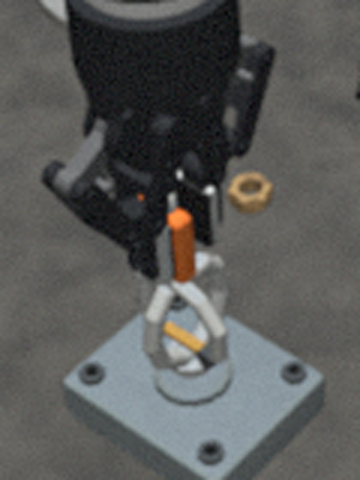

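Call:
{"name": "step_arm", "arguments": {
  "increments": [
    [0,0,-0.1,0,0,0,0.7],
    [0,0,-0.2,0,0,0,0.7],
    [0,0,-0.2,0,0,0,0.7],
    [0,0,0,0,0,0,0.7]
  ]
}}

```text
t: 33.2
eef_pos: [0.5053, 0.157, 0.1302]
tool_rot: [0.0, -0.678, 0.735, -0.0]
contact_force: [0.5, 0.5, -3.1]
gripper_width: 0.3
```

```bash
python3 w.py 16; python3 v.py 16
```

```text
33.25 [0.50523053 0.15698015 0.13006982] [-0.57404274 -0.54314786 -2.39511846] 0.2990700160321921
33.35 [0.50502177 0.1569234  0.12984207] [-1.04777096  0.40702751 -2.90795895] 0.30519456881342855
```

View pics/zw16.png

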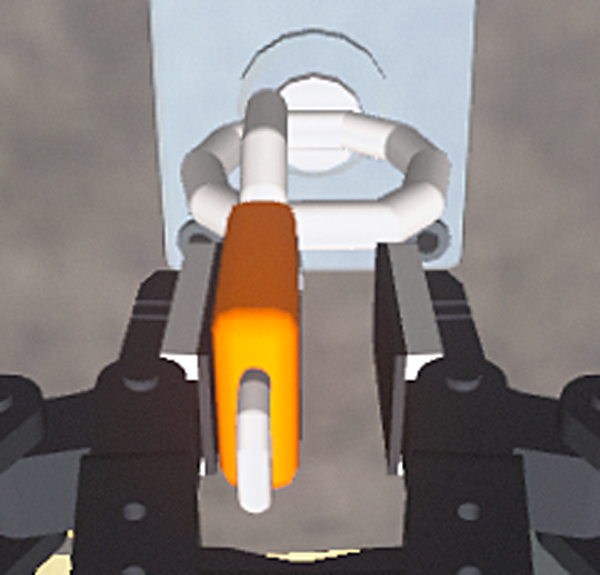

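View pics/z16side.png

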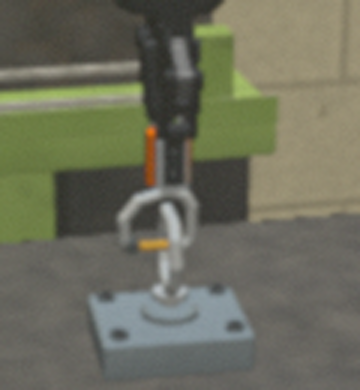

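The hook is sticking to one pad: it follows the left finger sideways and upward. To strip it off I will centre it over the bar and raise the tool so the gate holds the hook back while the pad slides up off the handle, with force kept well under 20 N.

Call:
{"name": "step_arm", "arguments": {
  "increments": [
    [0.15,0,-0.1,0,0,0,0.7],
    [0.15,0,-0.2,0,0,0,0.7],
    [0.15,0,-0.2,0,0,0,0.7],
    [0.15,0,-0.2,0,0,0,0.7],
    [0.15,0,-0.2,0,0,0,0.7],
    [0.15,0,-0.2,0,0,0,0.7],
    [0,0,-0.2,0,0,0,0.7],
    [0,0,-0.2,0,0,0,0.7],
    [0,0,-0.2,0,0,0,0.7]
  ]
}}

```text
t: 34.25
eef_pos: [0.5043, 0.1481, 0.147]
tool_rot: [0.0, -0.678, 0.735, 0.0]
contact_force: [-0.3, -0.0, -3.6]
gripper_width: 0.304
```

```bash
python3 w.py 17; python3 v.py 17
```

```text
34.3 [0.50449333 0.14810375 0.14727666] [ 0.16578946 -0.96562415 -1.68490299] 0.30543448489987396
34.4 [0.50440937 0.14808869 0.14696505] [-0.56269235 -0.27301236 -2.32104973] 0.30106997607589664
```

View pics/zw17.png

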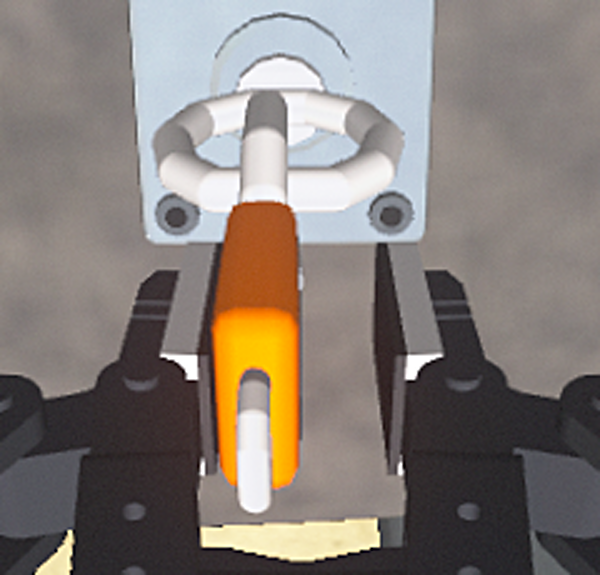

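View pics/z17side.png

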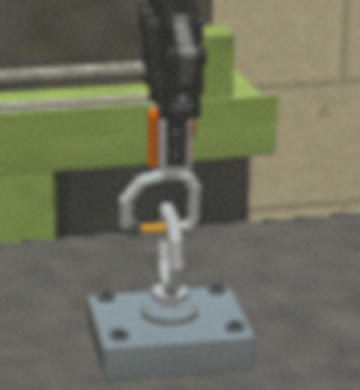

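Call:
{"name": "step_arm", "arguments": {
  "increments": [
    [0,0,-0.1,0,0,0,0.7],
    [0,0,-0.1,0,0,0,0.7],
    [0,0,0,0,0,0,0.7]
  ]
}}

```text
t: 34.7
eef_pos: [0.504, 0.1479, 0.1485]
tool_rot: [-0.0, -0.678, 0.735, 0.0]
contact_force: [0.0, 0.0, -6.1]
gripper_width: 0.301
```

Call:
{"name": "step_arm", "arguments": {
  "increments": [
    [0,0,-0.1,0,0,0,0.7],
    [0,0,0,0,0,0,0.7]
  ]
}}

```text
t: 34.9
eef_pos: [0.5036, 0.1477, 0.1492]
tool_rot: [-0.001, -0.678, 0.735, 0.0]
contact_force: [0.4, -0.2, -8.9]
gripper_width: 0.3
```

Call:
{"name": "step_arm", "arguments": {
  "increments": [
    [0,0,-0.1,0,0,0,0.7],
    [0,0,0,0,0,0,0.7]
  ]
}}

```text
t: 35.1
eef_pos: [0.5033, 0.1475, 0.1499]
tool_rot: [-0.001, -0.678, 0.735, 0.0]
contact_force: [0.2, 0.0, -14.9]
gripper_width: 0.3
```

Call:
{"name": "step_arm", "arguments": {
  "increments": [
    [0,0,0,0,0,0,0.7]
  ]
}}

```text
t: 35.2
eef_pos: [0.5033, 0.1476, 0.1499]
tool_rot: [-0.001, -0.678, 0.735, 0.0]
contact_force: [-0.2, 0.3, -15.7]
gripper_width: 0.3
```

```bash
python3 w.py 18; python3 v.py 18
```

```text
35.25 [0.50338462 0.14759105 0.14999155] [ -1.08714441  -0.39741702 -17.25440878] 0.3002220234427481
35.35 [0.50351188 0.14758873 0.15011209] [ -0.92805505   0.6699587  -16.5264839 ] 0.3036231922580507
```

View pics/zw18.png

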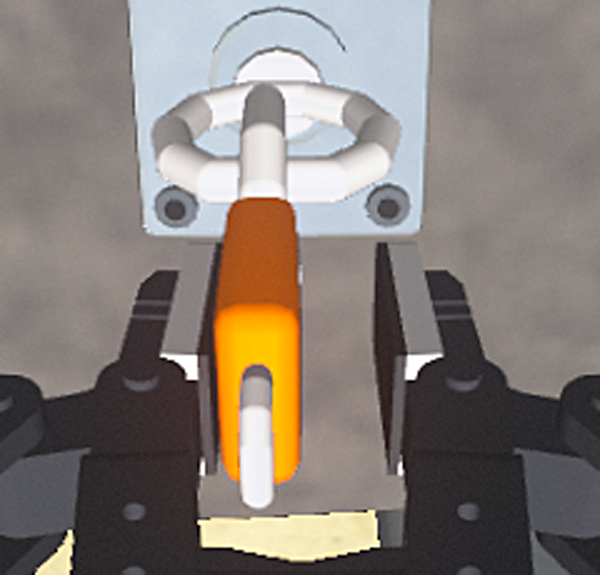

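View pics/z18scene.png

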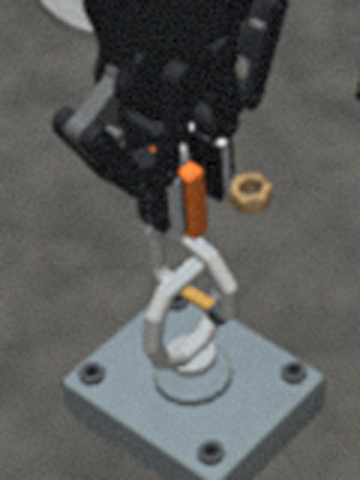

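One pad holds about 14 N in shear, so stripping upward is no good within the limit. I unload and instead let the eye's side hold the loop back while opening, to peel the pad off sideways.

Call:
{"name": "step_arm", "arguments": {
  "increments": [
    [0,0,0.2,0,0,0,0.7],
    [0,0,0.4,0,0,0,0.7],
    [0,0,0.4,0,0,0,0.7],
    [0,0,0.4,0,0,0,0.7],
    [0,0,0,0,0,0,0.7]
  ]
}}

```text
t: 35.85
eef_pos: [0.5046, 0.1481, 0.1368]
tool_rot: [0.0, -0.678, 0.735, -0.0]
contact_force: [-0.5, -0.2, -2.5]
gripper_width: 0.301
```

Call:
{"name": "step_arm", "arguments": {
  "increments": [
    [0,0,0,0,0,0,0.6],
    [0,0,0,0,0,0,0.5],
    [0,0,0,0,0,0,0.4],
    [0,0,0,0,0,0,0.3],
    [0,0,0,0,0,0,0.3]
  ]
}}

```text
t: 36.35
eef_pos: [0.5045, 0.148, 0.1371]
tool_rot: [0.0, -0.678, 0.735, -0.0]
contact_force: [-0.7, -0.1, 0.1]
gripper_width: 0.701
```

```bash
python3 w.py 19; python3 v.py 19
```

```text
36.4 [0.50449996 0.14803428 0.13699297] [-0.02087539 -0.79759851  1.17661162] 0.6969395006377244
36.5 [0.50438064 0.14799738 0.13690921] [-0.46997039  0.13655462  0.34939269] 0.6992601745205537
```

View pics/wrist19.png

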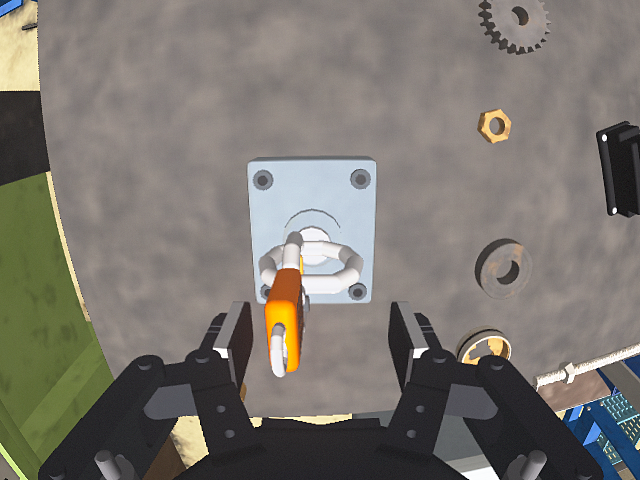

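View pics/z19scene.png

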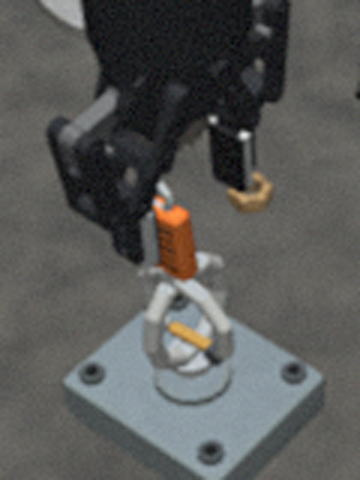

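It came off: the hook hangs free at (288,290) with a gap to the left pad, and Fz is back to about 0. I open fully and retreat straight up.

Call:
{"name": "step_arm", "arguments": {
  "increments": [
    [0,0,0,0,0,0,0.2],
    [0,0,0,0,0,0,0.1],
    [0,0,0,0,0,0,0],
    [0,0,-0.3,0,0,0,0],
    [0,0,-0.7,0,0,0,0],
    [0,0,-1,0,0,0,0],
    [0,0,-1.5,0,0,0,0],
    [0,0,-1.5,0,0,0,0],
    [0,0,-1.5,0,0,0,0],
    [0,0,-1.5,0,0,0,0],
    [0,0,-1.5,0,0,0,0],
    [0,0,-1.5,0,0,0,0],
    [0,0,-1,0,0,0,0],
    [0,0,0,0,0,0,0],
    [0,0,0,0,0,0,0]
  ]
}}

```text
t: 38.0
eef_pos: [0.5042, 0.148, 0.2568]
tool_rot: [0.0, -0.678, 0.735, 0.0]
contact_force: [0.1, 0.6, -0.4]
gripper_width: 1.002
```

```bash
python3 w.py 20; python3 v.py 20; python3 - <<'E'
from h import *
P={c:bot.read_camera(c) for c in ["scene","side","wrist"]}
pts={}
for q in ("hook_grip","hook_throat","hook"):
    rs=[];ss=[]
    for c in P:
        d=bot.pinpoint(P[c],q)
        if d: rs.append(ray(P[c],d[0]["point"],c=="wrist")); ss.append((c,np.round(d[0]["point"]).tolist(),round(d[0]["score"],2)))
    X,e=tri(rs); pts[q]=X; print(q,np.round(X,4),np.round(e,4),ss)
d=pts["hook_grip"]-pts["hook"]; print(np.linalg.norm(d),np.degrees(np.arccos(d[2]/np.linalg.norm(d))))
E
```

```text
38.05 [0.50393482 0.14783059 0.25632068] [-0.2111752   0.29087046 -0.27333608] 0.9981233285822331
38.15 [0.50381719 0.14782526 0.25603634] [0.01590805 0.01903541 0.23366157] 0.9976409715272847
hook_grip [0.5072 0.1635 0.1416] [0.0041 0.004  0.0014] [('scene', [252.0, 297.0], 0.61), ('side', [285.0, 195.0], 0.82), ('wrist', [298.0, 232.0], 0.81)]
hook_throat [0.5053 0.1645 0.0955] [0.0011 0.0014 0.0021] [('scene', [256.0, 322.0], 0.64), ('side', [286.0, 214.0], 0.9), ('wrist', [302.0, 219.0], 0.81)]
hook [0.4987 0.1626 0.0672] [0.0022 0.0037 0.0047] [('scene', [263.0, 336.0], 0.74), ('side', [282.0, 225.0], 0.71), ('wrist', [307.0, 210.0], 0.82)]
0.07493693868672525 6.593787843649517
```

View pics/wrist20.png

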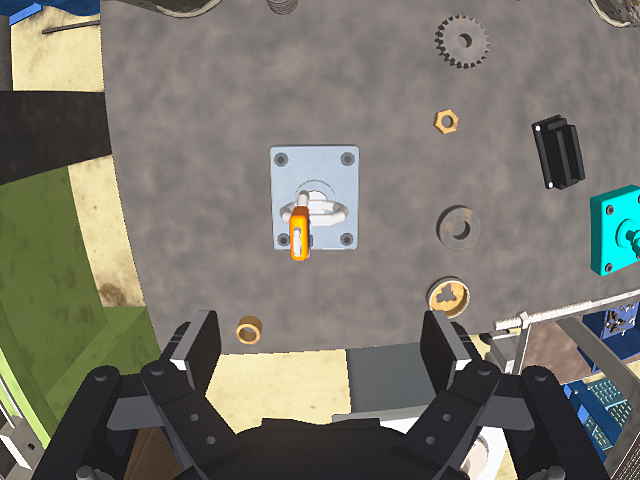

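View pics/scene20.png

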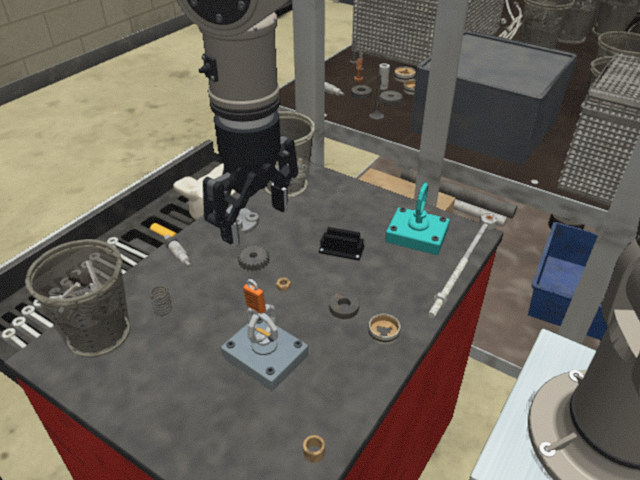

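View pics/z20side.png

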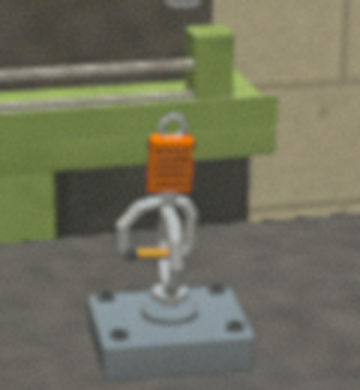

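Hook stands on the bar, released, with its gate shut, about 10 mm from the bar's centre. I check that it is at rest, then hand in.

Call:
{"name": "step_arm", "arguments": {
  "increments": [
    [0,0,0,0,0,0,0],
    [0,0,0,0,0,0,0],
    [0,0,0,0,0,0,0],
    [0,0,0,0,0,0,0],
    [0,0,0,0,0,0,0],
    [0,0,0,0,0,0,0],
    [0,0,0,0,0,0,0],
    [0,0,0,0,0,0,0]
  ]
}}

```text
t: 39.55
eef_pos: [0.5043, 0.148, 0.2568]
tool_rot: [0.0, -0.678, 0.735, 0.0]
contact_force: [-0.3, 0.1, -0.5]
gripper_width: 1.0
```

```bash
python3 v.py 21; python3 - <<'E'
from h import *
for c in ("scene","side"):
    g=[cv2.GaussianBlur(cv2.imread(f"pics/z{n}{c}.png",0).astype(np.float32),(0,0),3) for n in (20,21)]
    s=(slice(150,400),slice(100,280)) if c=="scene" else (slice(100,290),slice(100,220))
    print(c,[round(v/3,3) for v in cv2.phaseCorrelate(g[0][s].copy(),g[1][s].copy())[0]], np.abs(g[0]-g[1])[s].max())
bot.hand_in()
E
```

```text
39.65 [0.50433196 0.14795817 0.25682432] [-0.04554364 -0.47598205  0.1293711 ] 0.9977020517780013
scene [0.012, -0.01] 3.4318771
side [-0.0, 0.002] 1.421833
the job is handed in; nothing more can be done
```

The snap hook is on the eye's bar with its gate shut, tug-tested and released, and I handed the job in at 39.7 s. No verdict was reported.

- **Pressing on:** I took the hook from the cradle and pressed it down over the bar by feel, with only a few newtons showing on the wrist at each pause. The sideways force then vanished, and the side view showed the gate level again below the bar.
- **Tug:** The pull lasted over a second, mostly between 10 and 15 N. It crept up to about 19 N net for a moment before I eased off. That is above the 10 N asked for and close to the 20 N you set, but under the 25 N limit.
- **Release:** The first release failed because the hook stuck to one finger pad and slid along the bar with it. I centred it again, but it stuck to the other pad. Pulling up against the gate with about 14 N did not strip it off. With the tool lowered again, opening the fingers further freed it.
- **Last checks:**
  - **Clear of the robot:** the fingers are fully open and well above the hook, and the wrist force is near zero.
  - **Gate:** the pictures show it shut below the bar.
  - **Position:** the loop's middle is about 10 mm along the bar from its centre and 21 mm below the bar's nominal height. The hook leans about 7°.
  - **At rest:** the hook did not move between two pictures about 1.5 s apart.
  - **Small parts:** they look unmoved in the pictures; I did not measure them.

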